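Reverse the row of blade patterns onto the drying rack

TASK

Four green blade patterns stand in a row on the aluminium carrier, each in its own holder. Move them all to the blue drying rack, one in each bay, in reverse order: the pattern that is now furthest left must end furthest right, the second from the left second from the right, and so on. Each must stand upright with its foot flat on the floor of its bay, and none may be tipped over on the way.

Things in the scene. Friction and masses are not known exactly. Their poses are not given: they have to be found in the camera images.
- pattern_white: Green rigid wax turbine-blade pattern, 90 g, loose, upright, 110 mm tall, with a white grip stub. Origin: centre of its flat underside; z up. Foot 38 (x) x 34 (y) x 29 mm high; thin blade to 76 mm; tip plate 26 x 22 mm at 76 to 81 mm; white stub 18 x 18 mm, faces square to x and y, from 81 to 110 mm: grip it there from above. Starts in the white-marked holder, turned a little.
- pattern_yellow: Green rigid wax turbine-blade pattern, 90 g, loose, upright, 110 mm tall, with a yellow grip stub. Origin: centre of its flat underside; z up. Foot 38 (x) x 34 (y) x 29 mm high; thin blade to 76 mm; tip plate 26 x 22 mm at 76 to 81 mm; yellow stub 18 x 18 mm, faces square to x and y, from 81 to 110 mm: grip it there from above. Starts in the yellow-marked holder, turned a little.
- pattern_red: Green rigid wax turbine-blade pattern, 90 g, loose, upright, 110 mm tall, with a red grip stub. Origin: centre of its flat underside; z up. Foot 38 (x) x 34 (y) x 29 mm high; thin blade to 76 mm; tip plate 26 x 22 mm at 76 to 81 mm; red stub 18 x 18 mm, faces square to x and y, from 81 to 110 mm: grip it there from above. Starts in the red-marked holder, turned a little.
- pattern_black: Green rigid wax turbine-blade pattern, 90 g, loose, upright, 110 mm tall, with a black grip stub. Origin: centre of its flat underside; z up. Foot 38 (x) x 34 (y) x 29 mm high; thin blade to 76 mm; tip plate 26 x 22 mm at 76 to 81 mm; black stub 18 x 18 mm, faces square to x and y, from 81 to 110 mm: grip it there from above. Starts in the black-marked holder, turned a little.
- holder_white: Fixed grey single holder with white marks on its rim, where the white pattern starts: open tray 66 (x) x 56 (y) mm, 14 mm high, floor 5 mm thick, inside 56 x 49 mm. Origin: centre of its underside, on the carrier plate. It shows that pattern's place in the starting row; the order of the holders varies.
- holder_yellow: Fixed grey single holder with yellow marks on its rim, where the yellow pattern starts: open tray 66 (x) x 56 (y) mm, 14 mm high, floor 5 mm thick, inside 56 x 49 mm. Origin: centre of its underside, on the carrier plate. It shows that pattern's place in the starting row; the order of the holders varies.
- holder_red: Fixed grey single holder with red marks on its rim, where the red pattern starts: open tray 66 (x) x 56 (y) mm, 14 mm high, floor 5 mm thick, inside 56 x 49 mm. Origin: centre of its underside, on the carrier plate. It shows that pattern's place in the starting row; the order of the holders varies.
- holder_black: Fixed grey single holder with black marks on its rim, where the black pattern starts: open tray 66 (x) x 56 (y) mm, 14 mm high, floor 5 mm thick, inside 56 x 49 mm. Origin: centre of its underside, on the carrier plate. It shows that pattern's place in the starting row; the order of the holders varies.
- carrier: Fixed aluminium plate 78 (x) x 250 (y) x 6 mm carrying the four holders in a row along its y axis, at y = -87, -29, 29, 87 mm. Origin: centre of its underside, on the table; z up, y to the robot's left (turned up to 0.3 rad). On the left or the right half of the table.
- drying_rack: Fixed blue rack with white bay floors, empty, on the other half of the table: 66 (x) x 229 (y) mm, four open bays in a row, centres at x = 0, y = -84, -28, 28, 84 mm; each 56 (x) x 51 (y) mm inside, floor 5 mm above the table, walls 5 mm thick, tops 14 mm above the table. Origin: centre of its underside; z up, y to the robot's left (turned up to 0.3 rad).
There are look-alikes about, which are no part of the job. What is shaped like the pattern_white but pink is not meant. What is shaped like the pattern_red but pink or purple is not meant.

How it is judged (in metres and radians):
At the end, for the whole second after the job is handed in: Each pattern stands in the drying-rack bay that mirrors its holder's place in the starting row (left and right exchanged): origin within 14 mm of the bay centre in x and y, underside within 4 mm of the bay floor, upright within 0.08 rad, at rest (angle between each of pattern_white, pattern_yellow, pattern_red, pattern_black's own z axis and vertical below 0.08 rad and x of pattern_white in the frame of drying_rack between -0.014 and 0.014 m and z of pattern_white in the frame of drying_rack between 0.001 and 0.009 m and linear speed of each of pattern_white, pattern_yellow, pattern_red, pattern_black below 0.02 m/s and angular speed of each of pattern_white, pattern_yellow, pattern_red, pattern_black below 0.2 rad/s and ((y of holder_white in the frame of carrier between -0.107 and -0.067 m and y of pattern_white in the frame of drying_rack between 0.07 and 0.098 m) or (y of holder_white in the frame of carrier between -0.049 and -0.009 m and y of pattern_white in the frame of drying_rack between 0.014 and 0.042 m) or (y of holder_white in the frame of carrier between 0.009 and 0.049 m and y of pattern_white in the frame of drying_rack between -0.042 and -0.014 m) or (y of holder_white in the frame of carrier between 0.067 and 0.107 m and y of pattern_white in the frame of drying_rack between -0.098 and -0.07 m)) and x of pattern_yellow in the frame of drying_rack between -0.014 and 0.014 m and z of pattern_yellow in the frame of drying_rack between 0.001 and 0.009 m and ((y of holder_yellow in the frame of carrier between -0.107 and -0.067 m and y of pattern_yellow in the frame of drying_rack between 0.07 and 0.098 m) or (y of holder_yellow in the frame of carrier between -0.049 and -0.009 m and y of pattern_yellow in the frame of drying_rack between 0.014 and 0.042 m) or (y of holder_yellow in the frame of carrier between 0.009 and 0.049 m and y of pattern_yellow in the frame of drying_rack between -0.042 and -0.014 m) or (y of holder_yellow in the frame of carrier between 0.067 and 0.107 m and y of pattern_yellow in the frame of drying_rack between -0.098 and -0.07 m)) and x of pattern_red in the frame of drying_rack between -0.014 and 0.014 m and z of pattern_red in the frame of drying_rack between 0.001 and 0.009 m and ((y of holder_red in the frame of carrier between -0.107 and -0.067 m and y of pattern_red in the frame of drying_rack between 0.07 and 0.098 m) or (y of holder_red in the frame of carrier between -0.049 and -0.009 m and y of pattern_red in the frame of drying_rack between 0.014 and 0.042 m) or (y of holder_red in the frame of carrier between 0.009 and 0.049 m and y of pattern_red in the frame of drying_rack between -0.042 and -0.014 m) or (y of holder_red in the frame of carrier between 0.067 and 0.107 m and y of pattern_red in the frame of drying_rack between -0.098 and -0.07 m)) and x of pattern_black in the frame of drying_rack between -0.014 and 0.014 m and z of pattern_black in the frame of drying_rack between 0.001 and 0.009 m and ((y of holder_black in the frame of carrier between -0.107 and -0.067 m and y of pattern_black in the frame of drying_rack between 0.07 and 0.098 m) or (y of holder_black in the frame of carrier between -0.049 and -0.009 m and y of pattern_black in the frame of drying_rack between 0.014 and 0.042 m) or (y of holder_black in the frame of carrier between 0.009 and 0.049 m and y of pattern_black in the frame of drying_rack between -0.042 and -0.014 m) or (y of holder_black in the frame of carrier between 0.067 and 0.107 m and y of pattern_black in the frame of drying_rack between -0.098 and -0.07 m))); the robot touches nothing.
It fails at once if A pattern is tipped over (leans more than 0.7 rad from upright) (angle between any of pattern_white, pattern_yellow, pattern_red, pattern_black's own z axis and vertical above 0.7 rad).
It also fails if it takes over 112 s, if anything falls off the work surface, if the arm or the gripper's body presses on something with over 40 N, if the wrist force passes 120 N, or if a joint passes its speed limit or range.

ROBOT

A 7-joint arm with a two-finger parallel gripper is mounted at the origin on the work surface. World frame = base frame: x ahead of the robot, y to its left, z up, the work surface at z = 0. Lengths are in mm, angles in rad, forces in N, time in s.
With the tool pointing down it reaches from about 400 to 900 mm from the base axis. Payload 5.6 kg.
Tool frame: the origin (TCP) lies midway between the tips of the shut fingers; the grasp point (between the pads) lies 19 mm behind it; y points along the fingers, x is the direction in which the jaws open and shut, and the axes are right-handed (so a half turn about y gives the same grasp; the last joint's range is limited). The gripper opens to 92 mm and grips with 3 to 60 N. Pads are 20 mm wide; open, the fingers measure 128 mm over their backs; the gripper's body (75 mm by 189 mm) begins 69 mm behind the grasp point.
Start: joints at [1.255, 0.468, -0.012, 1.603, 0.006, 1.071, -0.056], TCP at [175.086, -625.982, 214.592] pointing down, gripper open.
Joint ranges: [-2.53, 2.53], [-0.31, 2.02], [-1.57, 1.55], [0.28, 2.44], [-1.29, 4.43], [0.15, 1.84], [-2.92, 2.92]. Speed limits (rad/s): [2.57, 2.57, 3.14, 3.14, 3.14, 3.14, 3.14].

INTERFACE

Orientations are given as a unit quaternion [w, x, y, z].
In Python, from rig import ctrl gives the robot as it stands.
- The arm moves only by the tool drive_tool, never from a script. Its argument "series" is a list of rows, each an object with "grip": the finger opening in m, from 0 to 0.0919; "travel": the shift along the tool's x, y, z in m, a list of three; "rotation": the turn, a rotation vector about the tool's x, y, z in rad, a list of three. In form: [{"grip": grip, "travel": [dx, dy, dz], "rotation": [wx, wy, wz]}, ...]. A call has 1 to 10 rows; each row shifts and turns the pose as measured when the row begins, along the tool's axes as they then stand; what a row does not reach is not made up. A row lasts 1/8 s, in which the tool goes at most 62.5 mm and 10.7 degrees, less where a joint would pass 70% of its speed; a pose out of reach is approached as far as the arm can. A call with a gripper value outside its range is refused whole. The fingers move at their own pace and stop on an object; "force" is the grip in N (left out, the last holds). Time passes only in rows, so rows that do not move let the fingers close. It gives the time, the measured TCP pose, the force and the opening at its end, in the units of the state.
- ctrl.read_state(): the state, without advancing time (a new reading comes with each control period).
- ctrl.capture(name): name is "scene" or "top" or "wrist"; returns (picture, depth): 400x640x3 uint8, blue, green, red; 400x640 float32, mm along the optical axis (not along the pixel's ray), 0 where there is no reading.
- ctrl.get_calibration(name): a dict with "fx", "fy", "cx", "cy" (pixels), "camera_from_world" (4x4, takes a point from world to camera coordinates). Camera axes: x right, y up, looking along -z (the intrinsics and any distortion apply to the point x, -y, -z); pixel columns grow to the right and rows downward; lengths in mm; the calibration is good to about 2 mm. A picture is of the moment at which its call begins: read the wrist's pose just before it. get_calibration takes no time and is no camera call; for the wrist camera it gives the pose at the moment of the call.
- ctrl.finish_job(): hands the job in, once; it reports no verdict.
Trained networks look in the newest picture that a camera, given by its name, has taken for a name from the list of things; names that differ only in an ending like _2 or _b are one class to them, and where a whole thing is asked for, a point or a joint stands for the part that bears it (a point fixed in the world has none). Each returns a list of dicts, best first, with "conf" (0 to 1); they miss things now and then, are a little off and sometimes report something else, mostly with a low value. They report only what shows in the picture. A call takes as long as a camera call. They do not tell look-alikes from the thing itself.
- ctrl.boxes_of(camera, target): "point" ([column, row] in pixels, amid what is visible of it).
The state is a dict: "time_s": time; "q": joint angles; "qvel": joint speeds; "effort": joint torques, N m; "tcp_pos": TCP position; "tool_rot": TCP orientation; "force": force on the tool from outside, world axes, zero at the start; "torque": the same for the moment, N m; "gripper_width": finger opening in mm.
Only numpy, scipy, OpenCV 4.12 (cv2) and the standard library are available. Lean on these libraries where they do the work, as an engineer would, in place of code of your own. Each camera call takes 0.05 s, during which the arm holds its last target.

## Working session

There is one attempt and no reset: what is moved stays moved. The work goes in short steps, Python scripts to look and compute and a tool call to move; the robot and the scene stay as the last step left them, time stands still between calls to the robot, and variables do not carry over. Pictures are saved under pics/ and viewed, and the job is handed in when it is done.

Besides the shell and the picture viewer there is one more tool, called after "Call:" in YAML: its name, and indented under it one key for each argument. drive_tool: Moves the arm, as the interface text tells. Its arguments: {"type":"object","properties":{"series":{"type":"array"},"force":{"type":"number"}},"required":["series"]}

```bash
ls; mkdir -p pics; python3 - <<'E'
from rig import ctrl
import cv2
print(ctrl.read_state())
for n in ["scene","top"]:
    im,d=ctrl.capture(n); cv2.imwrite(f"pics/{n}0.png",im)
    import numpy as np; np.save(f"pics/{n}0.npy",d)
    c=ctrl.get_calibration(n); print(n,c)
E
```

```text
pics
{'time_s': 0.0, 'q': array([ 1.25499525,  0.46840396, -0.01156711,  1.60361405,  0.00602145,
        1.07139461, -0.0562662 ]), 'qvel': array([ 0.00105851, -0.00038784,  0.0003954 ,  0.0013982 , -0.00295072,
        0.00049337,  0.00046162]), 'effort': array([ 4.84965403e-04, -5.20572817e+01, -1.24568929e-02, -2.43747586e+01,
       -5.66468784e-02,  1.72832102e-02,  1.91245726e-04]), 'tcp_pos': array([ 174.87783866, -625.42998153,  213.62692621]), 'tool_rot': array([ 0.56366903, -0.56299821,  0.42791658, -0.42684615]), 'force': array([ 0.04972157, -0.26067777,  0.07188851]), 'torque': array([ 0.0010855 ,  0.03760514, -0.00520637]), 'gripper_width': 92.27840501504319}
scene {'fx': 457.2293196925053, 'fy': 457.2293196925053, 'cx': 320.8150412338459, 'cy': 207.79007803297762, 'camera_from_world': array([[-3.53737685e-01,  9.35330551e-01,  5.13919338e-03,
         2.14479789e+02],
       [-6.80090783e-01, -2.60971516e-01,  6.85106119e-01,
         2.96522159e+02],
       [ 6.42141867e-01,  2.38852735e-01,  7.28425147e-01,
        -1.55925839e+03],
       [ 0.00000000e+00,  0.00000000e+00,  0.00000000e+00,
         1.00000000e+00]])}
top {'fx': 391.5382729194778, 'fy': 391.5382729194778, 'cx': 323.2545672090739, 'cy': 189.35979917943655, 'camera_from_world': array([[-1.52356014e-02, -9.99882919e-01, -1.42319427e-03,
        -2.81003039e+01],
       [ 9.86044385e-01, -1.52607056e-02,  1.65781728e-01,
        -5.07787321e+02],
       [-1.65784037e-01,  1.12245160e-03,  9.86161444e-01,
        -8.39370163e+02],
       [ 0.00000000e+00,  0.00000000e+00,  0.00000000e+00,
         1.00000000e+00]])}
```

View pics/scene0.png

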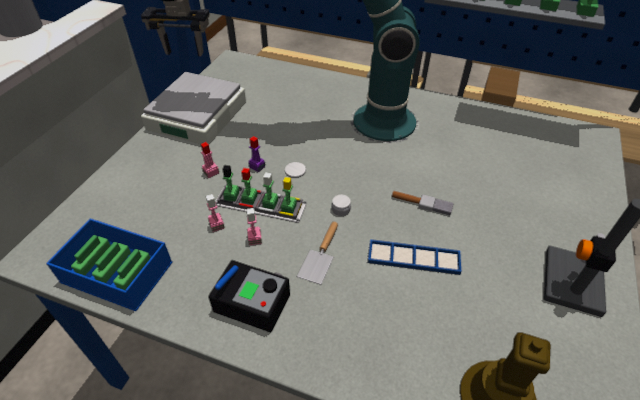

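View pics/top0.png

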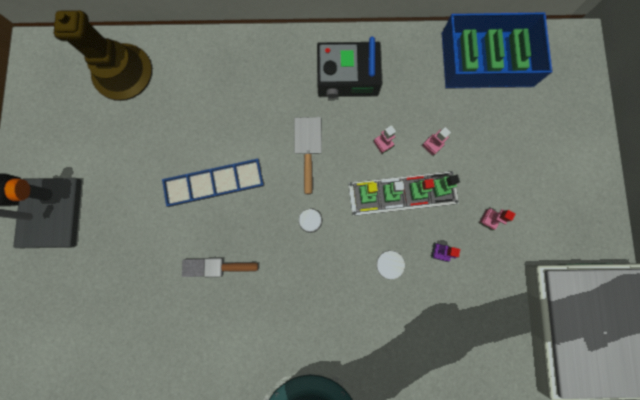

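The top view runs left to right from +y to −y. The rack is at about (213,183) on the robot's left. The carrier is at about (403,193), and its stubs read, from the left, yellow (372,187), white (398,186), red (428,184), black (452,180). The pink and purple look-alikes at (386,138), (436,141), (496,216) and (445,251) stand off the carrier. I'll measure next.

```bash
cat > h.py <<'E'
import numpy as np, cv2
from scipy.spatial.transform import Rotation as Ro
def world(d,c):
    v,u=np.mgrid[0:d.shape[0],0:d.shape[1]]
    z=d; x=(u-c['cx'])/c['fx']*z; y=(v-c['cy'])/c['fy']*z
    P=np.stack([x,-y,-z,np.ones_like(z)],-1)
    W=P@np.linalg.inv(c['camera_from_world']).T
    W=W[...,:3]; W[d<=0]=np.nan
    return W
def rot(s):
    q=s['tool_rot']; return Ro.from_quat([q[1],q[2],q[3],q[0]]).as_matrix()
E
python3 - <<'E'
from rig import ctrl
from h import *
print(rot(ctrl.read_state()).round(3))
im=cv2.imread("pics/top0.png"); d=np.load("pics/top0.npy"); W=world(d,ctrl.get_calibration("top"))
print("table z",np.nanmedian(W[280:330,200:270,2]))
hsv=cv2.cvtColor(im,cv2.COLOR_BGR2HSV)
# rack
m=((hsv[...,0]>95)&(hsv[...,0]<130)&(hsv[...,1]>120)).astype(np.uint8)
m[:,:150]=0;m[:,280:]=0;m[:140]=0;m[225:]=0
p=W[m>0]; print("rack blue z",np.nanpercentile(p[:,2],[5,50,95]), len(p))
p=p[np.isfinite(p).all(1)&(p[:,2]>9)&(p[:,2]<18)]
r=cv2.minAreaRect(p[:,:2].astype(np.float32)); print("rack rect",r, p[:,:2].mean(0))
# bay floors
b=((hsv[...,1]<70)&(hsv[...,2]>150)).astype(np.uint8); b[:,:150]=0;b[:,280:]=0;b[:140]=0;b[225:]=0
n,l,st,ce=cv2.connectedComponentsWithStats(b)
for i in range(1,n):
    if st[i,4]>100: q=W[l==i]; print("bay",st[i],np.nanmean(q,0).round(1), cv2.minAreaRect(q[:,:2].astype(np.float32)))
# stubs
s=(W[...,2]>110)&(W[...,2]<132); s[:, :340]=0;s[:,480:]=0;s[:150]=0;s[230:]=0
n,l,st,ce=cv2.connectedComponentsWithStats(s.astype(np.uint8))
for i in range(1,n):
    if st[i,4]>10: q=W[l==i]; print("stub",st[i],ce[i],np.nanmean(q,0).round(1),cv2.minAreaRect(q[:,:2].astype(np.float32)))
E
```

```text
[[ 0.269 -0.001  0.963]
 [-0.963  0.001  0.269]
 [-0.002 -1.    -0.   ]]
table z 0.0024683475277242906
rack blue z [11.01031535 13.85454973 16.42280344] 377
rack rect ((533.6630859375, 222.9069366455078), (64.57707977294922, 226.80007934570312), 11.711709976196289) [535.05136246 226.55491036]
bay [238 163  22  24 393] [551.2 141.1   5.3] ((551.4515380859375, 140.54226684570312), (51.66297149658203, 42.34867858886719), 15.867694854736328)
bay [214 168  22  24 396] [539.9 196.1   5.4] ((539.968505859375, 196.20578002929688), (50.76942443847656, 44.97445297241211), 11.905220031738281)
bay [191 173  22  24 397] [528.6 250.8   5.5] ((528.4165649414062, 250.6975555419922), (50.60683822631836, 45.01996612548828), 12.768839836120605)
bay [167 179  22  24 395] [517.  305.9   5.4] ((517.0862426757812, 304.8882751464844), (50.95379638671875, 43.47556686401367), 13.147144317626953)
stub [449 175  11  10  88] [453.88636364 179.56818182] [ 510.6 -305.2  119.5] ((511.5265808105469, -306.0677490234375), (17.78575325012207, 17.997852325439453), 11.062917709350586)
stub [424 179  11  10  90] [428.66666667 183.38888889] [ 503.5 -252.8  119.3] ((504.1253967285156, -253.83395385742188), (18.441608428955078, 18.21438980102539), 5.897610187530518)
stub [394 181  10  10  87] [398.77011494 185.71264368] [ 499.6 -191.1  119.3] ((500.2043151855469, -191.3131866455078), (18.357585906982422, 17.57439422607422), 1.842686414718628)
stub [368 183  10  10  84] [372.33333333 187.39285714] [ 496.8 -136.6  120. ] ((497.5071105957031, -136.8596954345703), (17.987592697143555, 17.909788131713867), 4.807039737701416)
```

```bash
cat >> h.py <<'E'
def yaw(R): return np.degrees(np.arctan2(R[1,0],R[0,0]))
def plan(s,xyz,yawdeg,n,level=True):
    """rows to go straight to xyz with tool x at yawdeg, tool y down"""
    R=rot(s); p=np.array(s['tcp_pos']); 
    a=np.radians(yawdeg); Rt=np.column_stack([[np.cos(a),np.sin(a),0],[0,0,-1],[-np.sin(a),np.cos(a),0]])
    rv=Ro.from_matrix(R.T@Rt).as_rotvec()/n
    dp=(np.array(xyz)-p)/n
    Rc=R.copy()
    for i in range(n):
        t=Rc.T@dp
        print(f'{{"travel":[{t[0]/1000:.4f},{t[1]/1000:.4f},{t[2]/1000:.4f}],"rotation":[{rv[0]:.3f},{rv[1]:.3f},{rv[2]:.3f}]}}')
        Rc=Rc@Ro.from_rotvec(rv).as_matrix()
E
python3 - <<'E'
from rig import ctrl
from h import *
s=ctrl.read_state(); R=rot(s); c=ctrl.get_calibration("wrist"); T=np.linalg.inv(c['camera_from_world'])
print("cam in tool",(R.T@(T[:3,3]-s['tcp_pos'])).round(1)); print("cam axes in tool\n",(R.T@T[:3,:3]).round(2), c['fx'])
plan(s,[450,-220,260],-10,10)
E
```

```text
cam in tool [  -0.6 -169.3   80.3]
cam axes in tool
 [[ 1.    0.    0.  ]
 [ 0.    0.28 -0.96]
 [-0.    0.96  0.28]] 275.47514995458937
{"travel":[-0.0316,-0.0046,0.0374],"rotation":[-0.000,-0.112,-0.000]}
{"travel":[-0.0273,-0.0046,0.0407],"rotation":[-0.000,-0.112,-0.000]}
{"travel":[-0.0225,-0.0046,0.0435],"rotation":[-0.000,-0.112,-0.000]}
{"travel":[-0.0175,-0.0046,0.0458],"rotation":[-0.000,-0.112,-0.000]}
{"travel":[-0.0122,-0.0046,0.0474],"rotation":[-0.000,-0.112,-0.000]}
{"travel":[-0.0069,-0.0046,0.0485],"rotation":[-0.000,-0.112,-0.000]}
{"travel":[-0.0014,-0.0046,0.0490],"rotation":[-0.000,-0.112,-0.000]}
{"travel":[0.0041,-0.0046,0.0488],"rotation":[-0.000,-0.112,-0.000]}
{"travel":[0.0096,-0.0046,0.0481],"rotation":[-0.000,-0.112,-0.000]}
{"travel":[0.0149,-0.0046,0.0467],"rotation":[-0.000,-0.112,-0.000]}
```

```bash
python3 - <<'E'
from rig import ctrl
from h import *
s=ctrl.read_state()
plan(s,[502,-235,170],4.7,12)
E
```

```text
{"travel":[-0.0240,0.0037,0.0350],"rotation":[-0.000,-0.115,-0.000]}
{"travel":[-0.0198,0.0037,0.0375],"rotation":[-0.000,-0.115,-0.000]}
{"travel":[-0.0154,0.0037,0.0396],"rotation":[-0.000,-0.115,-0.000]}
{"travel":[-0.0107,0.0037,0.0411],"rotation":[-0.000,-0.115,-0.000]}
{"travel":[-0.0060,0.0037,0.0420],"rotation":[-0.000,-0.115,-0.000]}
{"travel":[-0.0011,0.0037,0.0424],"rotation":[-0.000,-0.115,-0.000]}
{"travel":[0.0038,0.0037,0.0423],"rotation":[-0.000,-0.115,-0.000]}
{"travel":[0.0086,0.0036,0.0416],"rotation":[-0.000,-0.115,-0.000]}
{"travel":[0.0133,0.0036,0.0403],"rotation":[-0.000,-0.115,-0.000]}
{"travel":[0.0179,0.0036,0.0385],"rotation":[-0.000,-0.115,-0.000]}
{"travel":[0.0222,0.0036,0.0362],"rotation":[-0.000,-0.115,-0.000]}
{"travel":[0.0262,0.0036,0.0334],"rotation":[-0.000,-0.115,-0.000]}
```

Call:
drive_tool:
  series:
    - {"grip": 0.045,"travel": [-0.024,0.0,0.035],"rotation": [0,-0.115,0]}
    - {"grip": 0.045,"travel": [-0.02,0.0,0.0375],"rotation": [0,-0.115,0]}
    - {"grip": 0.045,"travel": [-0.0155,0.0,0.0395],"rotation": [0,-0.115,0]}
    - {"grip": 0.045,"travel": [-0.0105,0.0,0.041],"rotation": [0,-0.115,0]}
    - {"grip": 0.045,"travel": [-0.006,0.0,0.042],"rotation": [0,-0.115,0]}
    - {"grip": 0.045,"travel": [-0.001,0.0,0.0425],"rotation": [0,-0.115,0]}
    - {"grip": 0.045,"travel": [0.004,0.0,0.0425],"rotation": [0,-0.115,0]}
    - {"grip": 0.045,"travel": [0.0085,0.0,0.0415],"rotation": [0,-0.115,0]}
    - {"grip": 0.045,"travel": [0.0135,0.0,0.0405],"rotation": [0,-0.115,0]}
    - {"grip": 0.045,"travel": [0.018,0.0,0.0385],"rotation": [0,-0.115,0]}
  force: 20

```text
time_s: 1.35
tcp_pos: [446.4, -287.2, 209.9]
tool_rot: [0.708, -0.704, 0.044, -0.04]
force: [0.5, 1.3, -0.2]
gripper_width: 44.5
```

```bash
python3 - <<'E'
from rig import ctrl
from h import *
s=ctrl.read_state(); print(s['time_s'],s['tcp_pos'],yaw(rot(s)))
plan(s,[502,-235,170],4.7,5)
E
```

```text
1.35 [ 446.35030378 -287.15477819  209.89439245] -6.771334002658449
{"travel":[0.0099,0.0080,0.0116],"rotation":[-0.001,-0.040,-0.001]}
{"travel":[0.0103,0.0080,0.0112],"rotation":[-0.001,-0.040,-0.001]}
{"travel":[0.0108,0.0080,0.0108],"rotation":[-0.001,-0.040,-0.001]}
{"travel":[0.0112,0.0080,0.0104],"rotation":[-0.001,-0.040,-0.001]}
{"travel":[0.0116,0.0080,0.0099],"rotation":[-0.001,-0.040,-0.001]}
```

Call:
drive_tool:
  series:
    - {"grip": 0.045,"travel": [0.0165,0.013,0.0195],"rotation": [-0.001,-0.067,-0.001]}
    - {"grip": 0.045,"travel": [0.018,0.013,0.0185],"rotation": [-0.001,-0.067,-0.001]}
    - {"grip": 0.045,"travel": [0.0195,0.013,0.017],"rotation": [-0.001,-0.067,-0.001]}
    - {"grip": 0.045,"travel": [0,0,0],"rotation": [0,0,0]}

```text
time_s: 1.85
tcp_pos: [504.6, -231.4, 166.2]
tool_rot: [0.708, -0.705, -0.031, 0.035]
force: [0.1, -0.8, -0.7]
gripper_width: 45.1
```

```bash
python3 - <<'E'
from rig import ctrl
from h import *
s=ctrl.read_state(); print(s['time_s'],s['tcp_pos'],yaw(rot(s)))
c=ctrl.get_calibration("wrist"); im,d=ctrl.capture("wrist"); cv2.imwrite("pics/w1.png",im); np.save("pics/w1.npy",d); np.save("pics/w1c.npy",c,allow_pickle=True)
W=world(d,c)
s=(W[...,2]>112)&(W[...,2]<132)
n,l,st,ce=cv2.connectedComponentsWithStats(s.astype(np.uint8))
for i in range(1,n):
    if st[i,4]>60:
        q=W[l==i]; zt=np.nanmedian(q[:,2]); q=q[abs(q[:,2]-zt)<3]
        print("stub",st[i],ce[i].round(),im[l==i].mean(0).round(),np.nanmean(q,0).round(1),cv2.minAreaRect(q[:,:2].astype(np.float32)))
E
```

```text
1.85 [ 504.62375647 -231.42966465  166.21123486] 5.3078220293047
stub [315  90  24  26 617] [327. 103.] [ 25. 231. 234.] [ 500.  -136.   120.2] ((500.03460693359375, -135.95989990234375), (17.30259895324707, 17.660110473632812), 5.2795515060424805)
stub [312 164  23  24 536] [323. 175.] [225. 226. 225.] [ 502.6 -190.6  120.1] ((502.52947998046875, -191.06576538085938), (17.67334747314453, 18.0786075592041), 5.363901138305664)
stub [311 235  21  23 470] [321. 246.] [ 25.  32. 133.] [ 506.6 -252.2  120. ] ((506.62957763671875, -252.55934143066406), (17.30332374572754, 18.15018081665039), 4.7165751457214355)
stub [314 288  21  22 422] [324. 299.] [39. 38. 38.] [ 514.  -304.2  119.9] ((514.1099243164062, -304.5931091308594), (18.273815155029297, 18.449115753173828), 5.484691619873047)
```

View pics/w1.png

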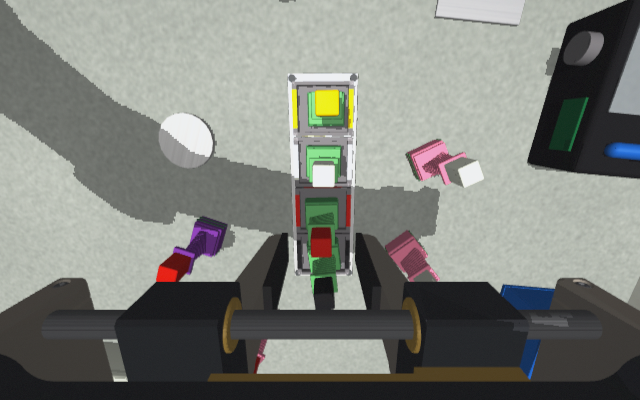

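The wrist view looks along the row. Yellow is at (327,103), white (323,175), red (321,246) and black (324,299), each in its holder with a matching mark. The pink ones at (465,172) and (415,265) and the purple one at (175,265) stand off the carrier. I'll enlarge the row to confirm which is which and to read the yaw of each.

```bash
python3 - <<'E'
from h import *
im=cv2.imread("pics/w1.png")
cv2.imwrite("pics/w1z.png",cv2.resize(im[70:315,270:400],None,fx=2.4,fy=2.4,interpolation=cv2.INTER_CUBIC) )
d=np.load("pics/w1.npy"); c=np.load("pics/w1c.npy",allow_pickle=True).item(); W=world(d,c)
# subpixel-ish yaw: second approach - square fit by min over angle of support widths using 4x upsampled mask contour mapped at plane z=120
T=np.linalg.inv(c['camera_from_world'])
for nm,(u,v) in dict(yellow=(327,103),white=(323,175),red=(321,246),black=(324,299)).items():
    m=((abs(W[...,2]-120)<4)).astype(np.float32); k=np.zeros_like(m); k[v-18:v+19,u-18:u+19]=1; m*=k
    M=cv2.resize(cv2.GaussianBlur(m,(3,3),0.8),None,fx=8,fy=8,interpolation=cv2.INTER_CUBIC)
    cs,_=cv2.findContours((M>0.5).astype(np.uint8),cv2.RETR_EXTERNAL,cv2.CHAIN_APPROX_NONE); ct=max(cs,key=cv2.contourArea)[:,0].astype(float)
    uu=(ct[:,0]+.5)/8-.5; vv=(ct[:,1]+.5)/8-.5
    ray=np.stack([(uu-c['cx'])/c['fx'],-(vv-c['cy'])/c['fy'],-np.ones(len(uu))],1)@T[:3,:3].T
    p=T[:3,3]+ray*((120.5-T[2,3])/ray[:,2])[:,None]; p=p[:,:2]
    best=[]
    for a in np.arange(-45,45,.5):
        r=np.radians(a); q=p@np.array([[np.cos(r),-np.sin(r)],[np.sin(r),np.cos(r)]])
        lo=np.percentile(q,4,axis=0);hi=np.percentile(q,96,axis=0)
        cen=(lo+hi)/2; e=np.mean(np.abs(np.abs(q-cen).max(1)-np.mean(np.abs(q-cen).max(1))))
        best.append((e,a,hi-lo,np.array([[np.cos(r),-np.sin(r)],[np.sin(r),np.cos(r)]])@cen))
    best.sort(key=lambda b:b[0]); print(nm,[(b[1],round(b[0],2)) for b in best[:4]],best[0][2].round(1),best[0][3].round(1))
E
```

```text
yellow [(np.float64(6.0), np.float64(0.11)), (np.float64(5.5), np.float64(0.11)), (np.float64(5.0), np.float64(0.11)), (np.float64(6.5), np.float64(0.12))] [17.7 18. ] [ 499.9 -136.1]
white [(np.float64(5.5), np.float64(0.13)), (np.float64(5.0), np.float64(0.14)), (np.float64(6.0), np.float64(0.15)), (np.float64(4.5), np.float64(0.15))] [18.1 18.3] [ 502.5 -190.7]
red [(np.float64(6.0), np.float64(0.39)), (np.float64(6.5), np.float64(0.39)), (np.float64(4.0), np.float64(0.39)), (np.float64(3.5), np.float64(0.39))] [17.9 19.5] [ 506.4 -251.7]
black [(np.float64(8.5), np.float64(0.37)), (np.float64(8.0), np.float64(0.38)), (np.float64(9.0), np.float64(0.38)), (np.float64(9.5), np.float64(0.39))] [18.5 19.7] [ 514.  -303.6]
```

View pics/w1z.png

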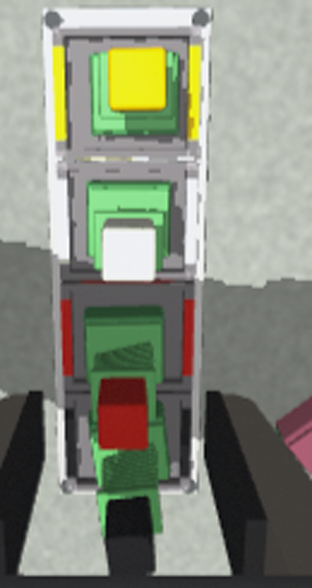

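The crop confirms the green patterns with yellow, white, red and black stubs, left to right, in matching marked holders. The stub tops measure z≈120 against 121 expected. I'll start with yellow.

```bash
python3 - <<'E'
from rig import ctrl
from h import *
s=ctrl.read_state(); print(s['tcp_pos'])
plan(s,[499,-136,160],6,4)
E
```

```text
[ 504.01163342 -232.86470215  166.67320588]
{"travel":[0.0009,0.0017,0.0242],"rotation":[-0.001,-0.004,-0.001]}
{"travel":[0.0010,0.0017,0.0242],"rotation":[-0.001,-0.004,-0.001]}
{"travel":[0.0011,0.0017,0.0242],"rotation":[-0.001,-0.004,-0.001]}
{"travel":[0.0012,0.0017,0.0242],"rotation":[-0.001,-0.004,-0.001]}
```

Call:
drive_tool:
  series:
    - {"grip": 0.045,"travel": [0.001,0.0015,0.032],"rotation": [0,-0.004,0]}
    - {"grip": 0.045,"travel": [0.001,0.0015,0.032],"rotation": [0,-0.004,0]}
    - {"grip": 0.045,"travel": [0.001,0.0015,0.032],"rotation": [0,-0.004,0]}
    - {"grip": 0.045,"travel": [0,0,0],"rotation": [0,0,0]}

```text
time_s: 2.4
tcp_pos: [495.2, -142.6, 162.1]
tool_rot: [-0.706, 0.707, 0.028, -0.033]
force: [0.7, -0.7, 0.7]
gripper_width: 44.9
```

```bash
python3 - <<'E'
from rig import ctrl
from h import *
s=ctrl.read_state(); print(s['tcp_pos'],yaw(rot(s)))
plan(s,[499,-136,97],6,4)
E
```

```text
[ 495.16050691 -142.63711679  162.06651891] 4.979280869453329
{"travel":[0.0012,0.0163,0.0016],"rotation":[0.000,-0.004,-0.002]}
{"travel":[0.0012,0.0163,0.0016],"rotation":[0.000,-0.004,-0.002]}
{"travel":[0.0012,0.0163,0.0016],"rotation":[0.000,-0.004,-0.002]}
{"travel":[0.0012,0.0163,0.0016],"rotation":[0.000,-0.004,-0.002]}
```

Call:
drive_tool:
  series:
    - {"grip": 0.045,"travel": [0.0045,0.01,0.0065],"rotation": [0,-0.015,0]}
    - {"grip": 0.045,"travel": [0,0.01,0],"rotation": [0,0,0]}
    - {"grip": 0.045,"travel": [0,0,0],"rotation": [0,0,0]}

```text
time_s: 2.78
tcp_pos: [498.4, -140.3, 140.4]
tool_rot: [-0.705, 0.708, 0.031, -0.037]
force: [0.1, -0.6, 0.7]
gripper_width: 45.0
```

```bash
python3 - <<'E'
from rig import ctrl
from h import *
s=ctrl.read_state(); print(s['tcp_pos'],yaw(rot(s)))
plan(s,[499,-136,97],6,2)
E
```

```text
[ 498.4044775  -140.30254001  140.43005088] 5.473767006800407
{"travel":[0.0007,0.0217,0.0022],"rotation":[0.002,-0.005,-0.004]}
{"travel":[0.0006,0.0217,0.0021],"rotation":[0.002,-0.005,-0.004]}
```

Call:
drive_tool:
  series:
    - {"grip": 0.045,"travel": [0.0005,0.014,0.005],"rotation": [0.002,-0.005,-0.004]}
    - {"grip": 0.045,"travel": [0,0.014,0],"rotation": [0,0,0]}
    - {"grip": 0.045,"travel": [0,0.014,0],"rotation": [0,0,0]}
    - {"grip": 0.045,"travel": [0,0,0],"rotation": [0,0,0]}

```text
time_s: 3.28
tcp_pos: [497.5, -135.8, 94.5]
tool_rot: [-0.706, 0.706, 0.033, -0.037]
force: [-0.4, -0.0, 0.5]
gripper_width: 44.8
```

```bash
python3 - <<'E'
from rig import ctrl
from h import *
s=ctrl.read_state(); print(s['tcp_pos'],yaw(rot(s)),s['force'])
plan(s,[499,-136,97],6,1)
im,d=ctrl.capture("wrist"); cv2.imwrite("pics/w2.png",im)
E
```

```text
[ 497.47674859 -135.80064792   94.45703215] 5.69220843986813 [-0.44218024 -0.01252108  0.4691098 ]
{"travel":[0.0015,-0.0026,-0.0003],"rotation":[0.000,-0.005,-0.006]}
```

View pics/w2.png

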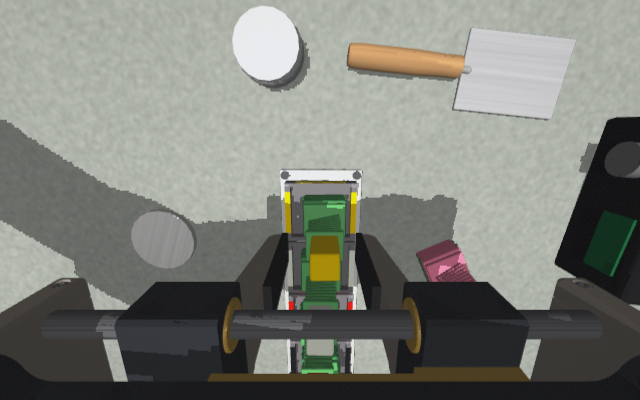

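The yellow stub at (325,262) sits midway between the open fingers (about 245 to 395). I'll close on it.

Call:
drive_tool:
  series:
    - {"grip": 0.045,"travel": [0.001,-0.002,0],"rotation": [0,-0.005,-0.006]}
    - {"grip": 0.01,"travel": [0,0,0],"rotation": [0,0,0]}
    - {"grip": 0.01,"travel": [0,0,0],"rotation": [0,0,0]}
    - {"grip": 0.01,"travel": [0,0,0],"rotation": [0,0,0]}
    - {"grip": 0.01,"travel": [0,0,0],"rotation": [0,0,0]}
  force: 25

```text
time_s: 3.95
tcp_pos: [500.1, -136.0, 98.6]
tool_rot: [-0.706, 0.707, 0.038, -0.036]
force: [-0.7, -0.2, -1.0]
gripper_width: 17.9
```

```bash
python3 - <<'E'
from rig import ctrl
from h import *
s=ctrl.read_state(); print(s['tcp_pos'],yaw(rot(s)),s['force'],s['gripper_width'])
E
```

```text
[ 500.05745933 -136.01956996   98.55000173] 5.999325129026463 [-0.66873046 -0.24227168 -1.04129505] 17.867628730141764
```

```bash
python3 - <<'E'
from rig import ctrl
from h import *
s=ctrl.read_state(); 
s['tcp_pos'][2]=240
plan(s,[551,141,240],11.7,7)
E
```

```text
{"travel":[0.0114,-0.0000,0.0386],"rotation":[0.000,-0.014,0.001]}
{"travel":[0.0119,-0.0000,0.0384],"rotation":[0.000,-0.014,0.001]}
{"travel":[0.0125,-0.0000,0.0383],"rotation":[0.000,-0.014,0.001]}
{"travel":[0.0130,-0.0000,0.0381],"rotation":[0.000,-0.014,0.001]}
{"travel":[0.0135,-0.0000,0.0379],"rotation":[0.000,-0.014,0.001]}
{"travel":[0.0141,-0.0000,0.0377],"rotation":[0.000,-0.014,0.001]}
{"travel":[0.0146,-0.0000,0.0375],"rotation":[0.000,-0.014,0.001]}
```

Call:
drive_tool:
  series:
    - {"grip": 0.01,"travel": [0,-0.025,0],"rotation": [0,0,0]}
    - {"grip": 0.01,"travel": [0,-0.045,0],"rotation": [0,0,0]}
    - {"grip": 0.01,"travel": [0,-0.045,0],"rotation": [0,0,0]}
    - {"grip": 0.01,"travel": [0,-0.03,0],"rotation": [0,0,0]}
    - {"grip": 0.01,"travel": [0,0,0],"rotation": [0,0,0]}

```text
time_s: 4.58
tcp_pos: [498.2, -135.6, 246.2]
tool_rot: [-0.706, 0.706, 0.037, -0.037]
force: [-0.7, 0.3, -1.6]
gripper_width: 17.8
```

Call:
drive_tool:
  series:
    - {"grip": 0.01,"travel": [0.006,0,0.02],"rotation": [0,-0.014,0]}
    - {"grip": 0.01,"travel": [0.0115,0,0.0385],"rotation": [0,-0.014,0]}
    - {"grip": 0.01,"travel": [0.012,0,0.0385],"rotation": [0,-0.014,0]}
    - {"grip": 0.01,"travel": [0.0125,0,0.0385],"rotation": [0,-0.014,0]}
    - {"grip": 0.01,"travel": [0.013,0,0.038],"rotation": [0,-0.014,0]}
    - {"grip": 0.01,"travel": [0.0135,0,0.038],"rotation": [0,-0.014,0]}
    - {"grip": 0.01,"travel": [0.014,0,0.0375],"rotation": [0,-0.014,0]}
    - {"grip": 0.01,"travel": [0.008,0,0.02],"rotation": [0,-0.007,0]}
    - {"grip": 0.01,"travel": [0,0,0],"rotation": [0,0,0]}

```text
time_s: 5.7
tcp_pos: [535.5, 165.9, 230.6]
tool_rot: [0.706, -0.699, -0.072, 0.089]
force: [-0.0, -1.0, -1.6]
gripper_width: 17.9
```

```bash
cat >> h.py <<'E'
def rackfit(im,W):
    hsv=cv2.cvtColor(im,cv2.COLOR_BGR2HSV)
    b=((hsv[...,1]<70)&(hsv[...,2]>120)&(abs(W[...,2]-5.5)<3)).astype(np.uint8)
    n,l,st,ce=cv2.connectedComponentsWithStats(b)
    for i in range(1,n):
        if st[i,4]>100: q=W[l==i]; print("bay",st[i],np.nanmean(q,0).round(1), cv2.minAreaRect(q[:,:2].astype(np.float32)))
    m=((hsv[...,0]>95)&(hsv[...,0]<130)&(hsv[...,1]>100)&(abs(W[...,2]-13)<4))
    m&=np.linalg.norm(W[...,:2]-np.array([534,223]),axis=-1)<135
    p=W[m]; r=cv2.minAreaRect(p[:,:2].astype(np.float32)); print("rack",len(p),r)
E
python3 - <<'E'
from rig import ctrl
from h import *
s=ctrl.read_state(); print(s['tcp_pos'],yaw(rot(s)),s['gripper_width'])
plan(s,[551,141,240],11.7,1)
c=ctrl.get_calibration("wrist"); im,d=ctrl.capture("wrist"); cv2.imwrite("pics/w3.png",im)
rackfit(im,world(d,c))
E
```

```text
[535.48952907 165.87751326 230.58316307] 13.041335517131431 17.89288394756944
{"travel":[0.0093,-0.0100,-0.0276],"rotation":[-0.012,0.023,-0.023]}
bay [ 317   58   41   40 1551] [519.3 307.3   5. ] ((519.189697265625, 307.12042236328125), (52.738624572753906, 48.0373649597168), 12.523707389831543)
bay [ 316  104   40   37 1380] [530.7 252.7   4.9] ((530.6109619140625, 252.07994079589844), (52.654701232910156, 48.29902267456055), 11.526780128479004)
bay [ 316  146   38   35 1240] [542.  197.8   4.9] ((542.1660766601562, 197.1389617919922), (52.358238220214844, 48.629302978515625), 11.885103225708008)
bay [316 185  35  31 393] [559.6 152.5   4.8] ((553.2279663085938, 142.99110412597656), (51.09107208251953, 44.65175247192383), 10.914801597595215)
bay [154 340  21  23 336] [ 327.6 -191.7    7. ] ((326.47894287109375, -193.8983917236328), (32.11029052734375, 48.91297912597656), 12.781452178955078)
rack 1897 ((536.3794555664062, 224.865966796875), (65.947021484375, 228.22320556640625), 11.723840713500977)
```

View pics/w3.png

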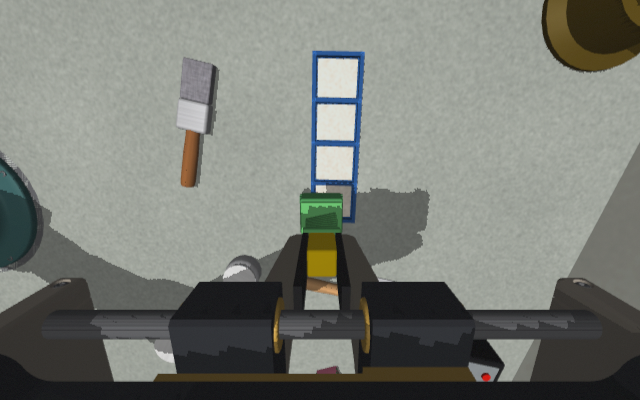

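Wrist fit of the rack: centre (536.4,224.9), yaw 11.7°, 66×228 mm, which matches the given size. The wrist also agreed with the TCP at the grasp, so I'll use it. Yellow's bay (y=−84) is at (553.4,142.6).

```bash
python3 - <<'E'
from rig import ctrl
from h import *
s=ctrl.read_state(); print(s['tcp_pos'],yaw(rot(s)),s['gripper_width'])
plan(s,[553.4,142.6,170],11.7,2)
E
```

```text
[535.43979992 164.57192746 230.48616541] 12.952222782980495 17.869359397979927
{"travel":[0.0070,0.0299,-0.0131],"rotation":[-0.005,0.011,-0.012]}
{"travel":[0.0068,0.0301,-0.0128],"rotation":[-0.005,0.011,-0.012]}
```

Call:
drive_tool:
  series:
    - {"grip": 0.01,"travel": [0.007,0.025,-0.013],"rotation": [-0.005,0.011,-0.012]}
    - {"grip": 0.01,"travel": [0.007,0.025,-0.013],"rotation": [-0.005,0.011,-0.012]}
    - {"grip": 0.01,"travel": [0,0.01,0],"rotation": [0,0,0]}
    - {"grip": 0.01,"travel": [0,0,0],"rotation": [0,0,0]}
    - {"grip": 0.01,"travel": [0,0,0],"rotation": [0,0,0]}

```text
time_s: 6.38
tcp_pos: [552.4, 138.9, 167.2]
tool_rot: [-0.703, 0.704, 0.07, -0.072]
force: [-0.4, -0.2, -2.2]
gripper_width: 17.7
```

```bash
python3 - <<'E'
from rig import ctrl
from h import *
s=ctrl.read_state(); print(s['tcp_pos'],yaw(rot(s)),s['gripper_width'])
plan(s,[553.4,142.6,130],11.7,2)
E
```

```text
[552.42132473 138.90128564 167.20644787] 11.47977613977073 17.655849022714055
{"travel":[0.0009,0.0186,0.0017],"rotation":[0.000,-0.002,-0.001]}
{"travel":[0.0009,0.0186,0.0017],"rotation":[0.000,-0.002,-0.001]}
```

Call:
drive_tool:
  series:
    - {"grip": 0.01,"travel": [0.001,0.018,0.0035],"rotation": [0,-0.002,0]}
    - {"grip": 0.01,"travel": [0,0.018,0],"rotation": [0,0,0]}
    - {"grip": 0.01,"travel": [0,0.014,0],"rotation": [0,0,0]}
    - {"grip": 0.01,"travel": [0,0,0],"rotation": [0,0,0]}

```text
time_s: 6.88
tcp_pos: [552.5, 143.5, 114.3]
tool_rot: [-0.703, 0.704, 0.071, -0.073]
force: [0.4, -0.1, -1.5]
gripper_width: 17.6
```

```bash
python3 - <<'E'
from rig import ctrl
from h import *
s=ctrl.read_state(); print(s['tcp_pos'],yaw(rot(s)),s['gripper_width'],s['force'])
plan(s,[553.4,142.6,93],11.7,2)
E
```

```text
[552.47220699 143.48034141 114.3283389 ] 11.662792307063288 17.64358425175326 [ 0.42786328 -0.07433005 -1.46984082]
{"travel":[0.0004,0.0107,-0.0005],"rotation":[0.000,-0.000,-0.001]}
{"travel":[0.0004,0.0107,-0.0005],"rotation":[0.000,-0.000,-0.001]}
```

Well centred. I'll lower it until the foot touches, at about z = 93.

Call:
drive_tool:
  series:
    - {"grip": 0.01,"travel": [0.0005,0.008,-0.0005],"rotation": [0,0,0]}
    - {"grip": 0.01,"travel": [0,0.007,0],"rotation": [0,0,0]}
    - {"grip": 0.01,"travel": [0,0.004,0],"rotation": [0,0,0]}
    - {"grip": 0.01,"travel": [0,0,0],"rotation": [0,0,0]}
    - {"grip": 0.01,"travel": [0,0.002,0],"rotation": [0,0,0]}

```text
time_s: 7.5
tcp_pos: [553.9, 143.3, 92.7]
tool_rot: [-0.703, 0.704, 0.072, -0.072]
force: [-1.1, 0.9, -1.1]
gripper_width: 17.9
```

```bash
python3 - <<'E'
from rig import ctrl
from h import *
s=ctrl.read_state(); print(s['tcp_pos'],yaw(rot(s)),s['gripper_width'],s['force'])
E
```

```text
[553.93578374 143.33418727  92.7313961 ] 11.656096304794751 17.90378364138697 [-1.10583812  0.91429446 -1.14610567]
```

Call:
drive_tool:
  series:
    - {"grip": 0.01,"travel": [0,0.0015,0],"rotation": [0,0,0]}
    - {"grip": 0.01,"travel": [0,0.001,0],"rotation": [0,0,0]}
    - {"grip": 0.01,"travel": [0,0.0,0],"rotation": [0,0,0]}

```text
time_s: 7.88
tcp_pos: [554.2, 143.6, 92.9]
tool_rot: [-0.703, 0.704, 0.072, -0.071]
force: [0.2, -0.3, -0.6]
gripper_width: 17.6
```

Call:
drive_tool:
  series:
    - {"grip": 0.022,"travel": [0,0,0],"rotation": [0,0,0]}
    - {"grip": 0.045,"travel": [0,0,0],"rotation": [0,0,0]}
    - {"grip": 0.045,"travel": [0,0,0],"rotation": [0,0,0]}
    - {"grip": 0.045,"travel": [0,-0.02,0],"rotation": [0,0,0]}
    - {"grip": 0.045,"travel": [0,-0.04,0],"rotation": [0,0,0]}
    - {"grip": 0.045,"travel": [0,-0.01,0],"rotation": [0,0,0]}
    - {"grip": 0.045,"travel": [0,0,0],"rotation": [0,0,0]}

```text
time_s: 8.75
tcp_pos: [555.0, 144.2, 167.5]
tool_rot: [-0.703, 0.704, 0.073, -0.071]
force: [-0.1, 0.2, -0.7]
gripper_width: 45.0
```

```bash
python3 - <<'E'
from rig import ctrl
from h import *
s=ctrl.read_state(); print(s['time_s'],s['tcp_pos'],yaw(rot(s)),s['gripper_width'],s['force'])
im,d=ctrl.capture("wrist"); cv2.imwrite("pics/w4.png",im)
s=ctrl.read_state()
plan(s,[502.5,-191,175],6,9)
E
```

```text
8.75 [554.98245683 144.17242386 167.52974494] 11.663692576956752 44.9802845112144 [-0.13909289  0.19117891 -0.70400134]
{"travel":[-0.0132,-0.0009,-0.0353],"rotation":[0.000,0.011,0.000]}
{"travel":[-0.0128,-0.0009,-0.0354],"rotation":[0.000,0.011,0.000]}
{"travel":[-0.0124,-0.0009,-0.0356],"rotation":[0.000,0.011,0.000]}
{"travel":[-0.0121,-0.0009,-0.0357],"rotation":[0.000,0.011,0.000]}
{"travel":[-0.0117,-0.0009,-0.0358],"rotation":[0.000,0.011,0.000]}
{"travel":[-0.0113,-0.0009,-0.0360],"rotation":[0.000,0.011,0.000]}
{"travel":[-0.0109,-0.0009,-0.0361],"rotation":[0.000,0.011,0.000]}
{"travel":[-0.0105,-0.0009,-0.0362],"rotation":[0.000,0.011,0.000]}
{"travel":[-0.0101,-0.0009,-0.0363],"rotation":[0.000,0.011,0.000]}
```

View pics/w4.png

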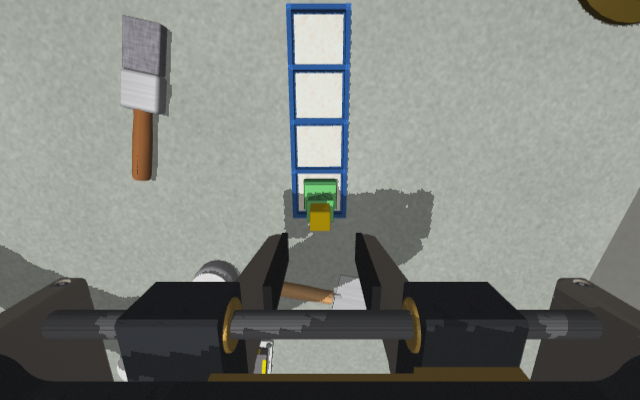

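Yellow stands upright in the rightmost bay at (320,200). Next I'll go back for white, staying above z≈165, with black, red and white still on the carrier.

Call:
drive_tool:
  series:
    - {"grip": 0.045,"travel": [-0.0135,-0.001,-0.0355],"rotation": [0,0.011,0]}
    - {"grip": 0.045,"travel": [-0.013,-0.001,-0.0355],"rotation": [0,0.011,0]}
    - {"grip": 0.045,"travel": [-0.0125,-0.001,-0.0355],"rotation": [0,0.011,0]}
    - {"grip": 0.045,"travel": [-0.012,-0.001,-0.0355],"rotation": [0,0.011,0]}
    - {"grip": 0.045,"travel": [-0.0115,-0.001,-0.036],"rotation": [0,0.011,0]}
    - {"grip": 0.045,"travel": [-0.0115,-0.001,-0.036],"rotation": [0,0.011,0]}
    - {"grip": 0.045,"travel": [-0.011,-0.001,-0.036],"rotation": [0,0.011,0]}
    - {"grip": 0.045,"travel": [-0.0105,-0.001,-0.036],"rotation": [0,0.011,0]}
    - {"grip": 0.045,"travel": [-0.01,-0.001,-0.036],"rotation": [0,0.011,0]}
    - {"grip": 0.045,"travel": [0,0,0],"rotation": [0,0,0]}

```text
time_s: 10.05
tcp_pos: [492.8, -200.5, 164.7]
tool_rot: [0.708, -0.704, -0.031, 0.042]
force: [0.4, 0.6, -0.5]
gripper_width: 45.0
```

```bash
cat > stubs.py <<'E'
from rig import ctrl
from h import *
import sys
s=ctrl.read_state(); print(s['time_s'],s['tcp_pos'].round(1),yaw(rot(s)).round(2),s['gripper_width'])
c=ctrl.get_calibration("wrist"); im,d=ctrl.capture("wrist"); cv2.imwrite(f"pics/{sys.argv[1]}.png",im)
W=world(d,c)
m=(W[...,2]>112)&(W[...,2]<128)
n,l,st,ce=cv2.connectedComponentsWithStats(m.astype(np.uint8))
for i in range(1,n):
    if st[i,4]>150:
        q=W[l==i]; zt=np.nanmedian(q[:,2]); q=q[abs(q[:,2]-zt)<3]
        print("stub",ce[i].round(),st[i,4],im[l==i].mean(0).round(),np.nanmean(q,0).round(1))
s=ctrl.read_state()
t=[float(x) for x in sys.argv[2:6]]; plan(s,t[:3],t[3],int(sys.argv[6]))
E
python3 stubs.py w5 502.5 -191 135 6 2
```

```text
10.05 [ 492.8 -200.5  164.7] 5.91 44.98098685412659
stub [335. 214.] 502 [162. 172. 169.] [ 502.5 -190.3  120. ]
stub [331. 280.] 426 [ 22.  26. 129.] [ 506.2 -251.7  119.9]
{"travel":[0.0052,0.0148,0.0031],"rotation":[-0.003,0.001,-0.008]}
{"travel":[0.0051,0.0148,0.0031],"rotation":[-0.003,0.001,-0.008]}
```

View pics/w5.png

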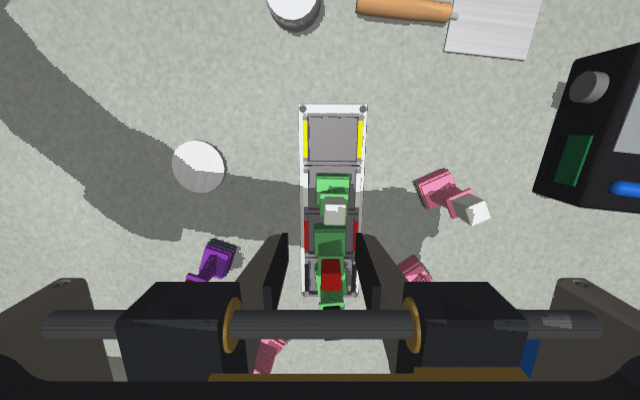

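White is at (335,214), which measures (502.5,−190.4,120). I'll align over it, then descend.

Call:
drive_tool:
  series:
    - {"grip": 0.045,"travel": [0.0105,0.01,0.009],"rotation": [-0.006,0.002,-0.015]}
    - {"grip": 0.045,"travel": [0,0.01,0],"rotation": [0,0,0]}
    - {"grip": 0.045,"travel": [0,0,0],"rotation": [0,0,0]}

```text
time_s: 10.48
tcp_pos: [503.1, -183.2, 142.0]
tool_rot: [0.707, -0.705, -0.038, 0.039]
force: [-0.5, -0.5, 0.3]
gripper_width: 44.8
```

```bash
cat > go.py <<'E'
from rig import ctrl
from h import *
import sys
s=ctrl.read_state(); print(s['time_s'],s['tcp_pos'].round(1),yaw(rot(s)).round(2),s['gripper_width'].round(1),s['force'].round(1))
t=[float(x) for x in sys.argv[1:5]]; plan(s,t[:3],t[3],int(sys.argv[5]))
E
python3 go.py 502.5 -190.4 97 6 3
```

```text
Traceback (most recent call last):
  File "go.py", line 4, in <module>
    s=ctrl.read_state(); print(s['time_s'],s['tcp_pos'].round(1),yaw(rot(s)).round(2),s['gripper_width'].round(1),s['force'].round(1))
                                                                                      ^^^^^^^^^^^^^^^^^^^^^^^^
AttributeError: 'float' object has no attribute 'round'
```

```bash
sed -i "s/s\['gripper_width'\].round(1)/round(s['gripper_width'],1)/" go.py
python3 go.py 502.5 -190.4 97 6 3
```

```text
10.475 [ 503.1 -183.2  142. ] 6.29 44.8 [-0.5 -0.5  0.3]
{"travel":[-0.0005,0.0150,-0.0024],"rotation":[-0.001,0.002,-0.000]}
{"travel":[-0.0005,0.0150,-0.0024],"rotation":[-0.001,0.002,-0.000]}
{"travel":[-0.0005,0.0150,-0.0024],"rotation":[-0.001,0.002,-0.000]}
```

Call:
drive_tool:
  series:
    - {"grip": 0.045,"travel": [-0.001,0.012,-0.007],"rotation": [0,0.003,0]}
    - {"grip": 0.045,"travel": [0,0.015,0],"rotation": [0,0,0]}
    - {"grip": 0.045,"travel": [0,0.012,0],"rotation": [0,0,0]}
    - {"grip": 0.045,"travel": [0,0,0],"rotation": [0,0,0]}

```text
time_s: 10.98
tcp_pos: [502.5, -190.1, 99.6]
tool_rot: [0.707, -0.705, -0.037, 0.039]
force: [0.3, 0.6, 0.0]
gripper_width: 44.9
```

```bash
python3 go.py 502.5 -190.4 97 6 1
```

```text
10.975 [ 502.5 -190.1   99.6] 6.15 44.9 [0.3 0.6 0. ]
{"travel":[-0.0000,0.0026,-0.0003],"rotation":[-0.004,0.003,-0.002]}
```

Call:
drive_tool:
  series:
    - {"grip": 0.045,"travel": [0,0.0015,0],"rotation": [-0.004,0.003,-0.002]}
    - {"grip": 0.01,"travel": [0,0,0],"rotation": [0,0,0]}
    - {"grip": 0.01,"travel": [0,0,0],"rotation": [0,0,0]}
    - {"grip": 0.01,"travel": [0,0,0],"rotation": [0,0,0]}
    - {"grip": 0.01,"travel": [0,0,0],"rotation": [0,0,0]}
  force: 25

```text
time_s: 11.6
tcp_pos: [503.3, -190.3, 99.0]
tool_rot: [-0.706, 0.707, 0.038, -0.036]
force: [0.9, 0.1, -0.3]
gripper_width: 17.6
```

```bash
python3 go.py 502.5 -190.4 97 6 1
```

```text
11.6 [ 503.3 -190.3   99. ] 5.96 17.6 [ 0.9  0.1 -0.3]
{"travel":[-0.0008,0.0020,0.0000],"rotation":[0.002,-0.001,0.002]}
```

Call:
drive_tool:
  series:
    - {"grip": 0.01,"travel": [0,-0.025,0],"rotation": [0,0,0]}
    - {"grip": 0.01,"travel": [0,-0.045,0],"rotation": [0,0,0]}
    - {"grip": 0.01,"travel": [0,-0.045,0],"rotation": [0,0,0]}
    - {"grip": 0.01,"travel": [0,-0.03,0],"rotation": [0,0,0]}
    - {"grip": 0.01,"travel": [0,0,0],"rotation": [0,0,0]}

```text
time_s: 12.22
tcp_pos: [502.2, -189.9, 247.5]
tool_rot: [-0.706, 0.706, 0.037, -0.037]
force: [0.2, -0.2, -0.8]
gripper_width: 17.9
```

```bash
python3 go.py 542.1 197.5 240 11.7 10
```

```text
12.225 [ 502.2 -189.9  247.5] 5.98 17.9 [ 0.2 -0.2 -0.8]
{"travel":[0.0080,0.0007,0.0381],"rotation":[0.000,-0.010,0.000]}
{"travel":[0.0084,0.0007,0.0380],"rotation":[0.000,-0.010,0.000]}
{"travel":[0.0088,0.0007,0.0379],"rotation":[0.000,-0.010,0.000]}
{"travel":[0.0091,0.0007,0.0379],"rotation":[0.000,-0.010,0.000]}
{"travel":[0.0095,0.0007,0.0378],"rotation":[0.000,-0.010,0.000]}
{"travel":[0.0099,0.0007,0.0377],"rotation":[0.000,-0.010,0.000]}
{"travel":[0.0103,0.0007,0.0376],"rotation":[0.000,-0.010,0.000]}
{"travel":[0.0106,0.0007,0.0375],"rotation":[0.000,-0.010,0.000]}
{"travel":[0.0110,0.0008,0.0374],"rotation":[0.000,-0.010,0.000]}
{"travel":[0.0114,0.0008,0.0372],"rotation":[0.000,-0.010,0.000]}
```

Call:
drive_tool:
  series:
    - {"grip": 0.01,"travel": [0.005,0,0.02],"rotation": [0,-0.007,0]}
    - {"grip": 0.01,"travel": [0.0095,-0.001,0.038],"rotation": [0,-0.01,0]}
    - {"grip": 0.01,"travel": [0.0095,-0.001,0.038],"rotation": [0,-0.01,0]}
    - {"grip": 0.01,"travel": [0.01,-0.001,0.038],"rotation": [0,-0.01,0]}
    - {"grip": 0.01,"travel": [0.01,-0.001,0.038],"rotation": [0,-0.01,0]}
    - {"grip": 0.01,"travel": [0.0105,-0.001,0.0375],"rotation": [0,-0.01,0]}
    - {"grip": 0.01,"travel": [0.011,-0.001,0.0375],"rotation": [0,-0.01,0]}
    - {"grip": 0.01,"travel": [0.011,-0.001,0.0375],"rotation": [0,-0.01,0]}
    - {"grip": 0.01,"travel": [0.0115,-0.001,0.0375],"rotation": [0,-0.01,0]}
    - {"grip": 0.01,"travel": [0.0115,0,0.035],"rotation": [0,-0.008,0]}

```text
time_s: 13.48
tcp_pos: [535.4, 200.5, 240.4]
tool_rot: [0.706, -0.7, -0.066, 0.083]
force: [0.2, 0.4, -0.7]
gripper_width: 17.9
```

```bash
python3 go.py 542.1 197.5 225 11.7 2
```

```text
13.475 [535.4 200.5 240.4] 12.09 17.9 [ 0.2  0.4 -0.7]
{"travel":[0.0031,0.0076,-0.0023],"rotation":[-0.005,0.003,-0.012]}
{"travel":[0.0031,0.0077,-0.0022],"rotation":[-0.005,0.003,-0.012]}
```

Call:
drive_tool:
  series:
    - {"grip": 0.01,"travel": [0.003,0,-0.003],"rotation": [-0.005,0.003,-0.012]}
    - {"grip": 0.01,"travel": [0.003,0,-0.003],"rotation": [-0.005,0.003,-0.012]}
    - {"grip": 0.01,"travel": [0,0,0],"rotation": [0,0,0]}

```text
time_s: 13.85
tcp_pos: [538.7, 200.2, 236.5]
tool_rot: [0.704, -0.703, -0.073, 0.077]
force: [-0.5, -0.1, -0.8]
gripper_width: 17.9
```

```bash
python3 go.py 542.1 197.5 150 11.7 3
```

```text
13.85 [538.7 200.2 236.5] 12.18 17.9 [-0.5 -0.1 -0.8]
{"travel":[0.0011,0.0288,-0.0012],"rotation":[-0.001,0.003,-0.002]}
{"travel":[0.0010,0.0288,-0.0011],"rotation":[-0.001,0.003,-0.002]}
{"travel":[0.0010,0.0288,-0.0011],"rotation":[-0.001,0.003,-0.002]}
```

Call:
drive_tool:
  series:
    - {"grip": 0.01,"travel": [0.003,0.025,-0.0035],"rotation": [-0.002,0.006,-0.004]}
    - {"grip": 0.01,"travel": [0,0.03,0],"rotation": [0,0,0]}
    - {"grip": 0.01,"travel": [0,0.03,0],"rotation": [0,0,0]}
    - {"grip": 0.01,"travel": [0,0.015,0],"rotation": [0,0,0]}
    - {"grip": 0.01,"travel": [0,0,0],"rotation": [0,0,0]}

```text
time_s: 14.48
tcp_pos: [543.6, 191.7, 134.3]
tool_rot: [-0.703, 0.705, 0.07, -0.07]
force: [-0.0, 0.0, -0.3]
gripper_width: 17.8
```

```bash
python3 go.py 542.1 197.5 115 11.7 2
```

```text
14.475 [543.6 191.7 134.3] 11.32 17.8 [-0.   0.  -0.3]
{"travel":[-0.0002,0.0097,0.0030],"rotation":[0.001,-0.003,-0.000]}
{"travel":[-0.0002,0.0097,0.0030],"rotation":[0.001,-0.003,-0.000]}
```

Call:
drive_tool:
  series:
    - {"grip": 0.01,"travel": [-0.0005,0.005,0.006],"rotation": [0.001,-0.006,0]}
    - {"grip": 0.01,"travel": [0,0.012,0],"rotation": [0,0,0]}
    - {"grip": 0.01,"travel": [0,0,0],"rotation": [0,0,0]}

```text
time_s: 14.85
tcp_pos: [543.3, 198.3, 118.5]
tool_rot: [-0.703, 0.704, 0.073, -0.07]
force: [-0.8, 0.6, -1.2]
gripper_width: 17.8
```

```bash
python3 go.py 542.1 197.5 93 11.7 2
```

```text
14.85 [543.3 198.3 118.5] 11.65 17.8 [-0.8  0.6 -1.2]
{"travel":[-0.0007,0.0128,-0.0002],"rotation":[0.001,-0.000,0.002]}
{"travel":[-0.0007,0.0128,-0.0002],"rotation":[0.001,-0.000,0.002]}
```

Call:
drive_tool:
  series:
    - {"grip": 0.01,"travel": [-0.001,0.01,-0.0005],"rotation": [0.001,0,0.002]}
    - {"grip": 0.01,"travel": [0,0.008,0],"rotation": [0,0,0]}
    - {"grip": 0.01,"travel": [0,0.005,0],"rotation": [0,0,0]}
    - {"grip": 0.01,"travel": [0,0,0],"rotation": [0,0,0]}
    - {"grip": 0.01,"travel": [0,0.002,0],"rotation": [0,0,0]}

```text
time_s: 15.48
tcp_pos: [542.9, 197.8, 92.6]
tool_rot: [-0.703, 0.703, 0.073, -0.071]
force: [-4.3, -0.3, 16.8]
gripper_width: 18.2
```

```bash
python3 go.py 542.1 197.5 93 11.7 1
```

```text
15.475 [542.9 197.8  92.6] 11.65 18.2 [-4.3 -0.3 16.8]
{"travel":[-0.0008,-0.0004,-0.0002],"rotation":[0.000,-0.001,0.002]}
```

Call:
drive_tool:
  series:
    - {"grip": 0.01,"travel": [0,-0.001,0],"rotation": [0,0,0]}
    - {"grip": 0.022,"travel": [0,0,0],"rotation": [0,0,0]}
    - {"grip": 0.045,"travel": [0,0,0],"rotation": [0,0,0]}
    - {"grip": 0.045,"travel": [0,0,0],"rotation": [0,0,0]}
    - {"grip": 0.045,"travel": [0,-0.02,0],"rotation": [0,0,0]}
    - {"grip": 0.045,"travel": [0,-0.04,0],"rotation": [0,0,0]}
    - {"grip": 0.045,"travel": [0,-0.01,0],"rotation": [0,0,0]}
    - {"grip": 0.045,"travel": [0,0,0],"rotation": [0,0,0]}

```text
time_s: 16.48
tcp_pos: [543.3, 198.3, 168.7]
tool_rot: [0.704, -0.703, -0.074, 0.07]
force: [1.0, -0.7, -0.4]
gripper_width: 45.0
```

```bash
python3 stubs.py w6 506.4 -252 175 6 10
```

```text
16.475 [543.3 198.3 168.7] 11.66 45.00758598952839
stub [320. 220.] 400 [141. 153. 149.] [543.4 198.5 114.1]
stub [320. 277.] 338 [ 14. 128. 152.] [554.2 144.1 114.1]
{"travel":[-0.0127,-0.0007,-0.0434],"rotation":[-0.000,0.010,0.000]}
{"travel":[-0.0123,-0.0007,-0.0435],"rotation":[-0.000,0.010,0.000]}
{"travel":[-0.0119,-0.0007,-0.0436],"rotation":[-0.000,0.010,0.000]}
{"travel":[-0.0114,-0.0007,-0.0437],"rotation":[-0.000,0.010,0.000]}
{"travel":[-0.0110,-0.0007,-0.0438],"rotation":[-0.000,0.010,0.000]}
{"travel":[-0.0106,-0.0007,-0.0439],"rotation":[-0.000,0.010,0.000]}
{"travel":[-0.0101,-0.0007,-0.0440],"rotation":[-0.000,0.010,0.000]}
{"travel":[-0.0097,-0.0007,-0.0441],"rotation":[-0.000,0.010,0.000]}
{"travel":[-0.0092,-0.0007,-0.0442],"rotation":[-0.000,0.010,0.000]}
{"travel":[-0.0088,-0.0007,-0.0443],"rotation":[-0.000,0.010,0.000]}
```

View pics/w6.png

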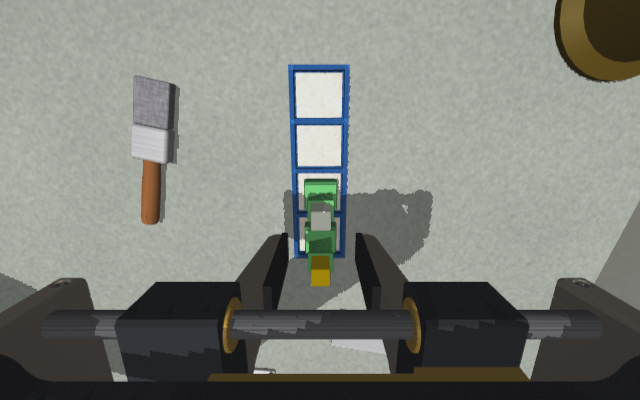

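White (320,220) and yellow (320,277) stand in the two right bays. Their tops are at z = 114, within 1.5 mm of the bay centres. Next is red.

Call:
drive_tool:
  series:
    - {"grip": 0.045,"travel": [-0.012,-0.001,-0.0435],"rotation": [0,0.01,0]}
    - {"grip": 0.045,"travel": [-0.0115,-0.001,-0.0435],"rotation": [0,0.01,0]}
    - {"grip": 0.045,"travel": [-0.011,-0.001,-0.0435],"rotation": [0,0.01,0]}
    - {"grip": 0.045,"travel": [-0.011,-0.001,-0.0435],"rotation": [0,0.01,0]}
    - {"grip": 0.045,"travel": [-0.0105,-0.001,-0.044],"rotation": [0,0.01,0]}
    - {"grip": 0.045,"travel": [-0.01,-0.001,-0.044],"rotation": [0,0.01,0]}
    - {"grip": 0.045,"travel": [-0.0095,-0.001,-0.044],"rotation": [0,0.01,0]}
    - {"grip": 0.045,"travel": [-0.009,-0.001,-0.044],"rotation": [0,0.01,0]}
    - {"grip": 0.045,"travel": [-0.0085,-0.001,-0.044],"rotation": [0,0.01,0]}
    - {"grip": 0.045,"travel": [-0.008,-0.001,-0.044],"rotation": [0,0.01,0]}

```text
time_s: 17.77
tcp_pos: [505.8, -259.9, 166.1]
tool_rot: [0.709, -0.703, -0.034, 0.043]
force: [0.2, 0.2, 0.3]
gripper_width: 45.0
```

Call:
drive_tool:
  series:
    - {"grip": 0.045,"travel": [0,0,0],"rotation": [0,0,0]}

```text
time_s: 17.9
tcp_pos: [503.9, -264.1, 164.3]
tool_rot: [0.709, -0.703, -0.031, 0.041]
force: [-0.3, -0.3, -0.5]
gripper_width: 44.8
```

```bash
python3 stubs.py w7 506.4 -252 135 6 1
```

```text
17.9 [ 503.9 -264.1  164.3] 5.86 44.816594661418364
stub [326. 211.] 492 [ 26.  32. 145.] [ 506.2 -252.2  120.1]
stub [328. 269.] 453 [35. 34. 34.] [ 513.9 -304.7  119.9]
{"travel":[0.0034,0.0295,0.0088],"rotation":[-0.010,0.001,-0.014]}
```

View pics/w7.png

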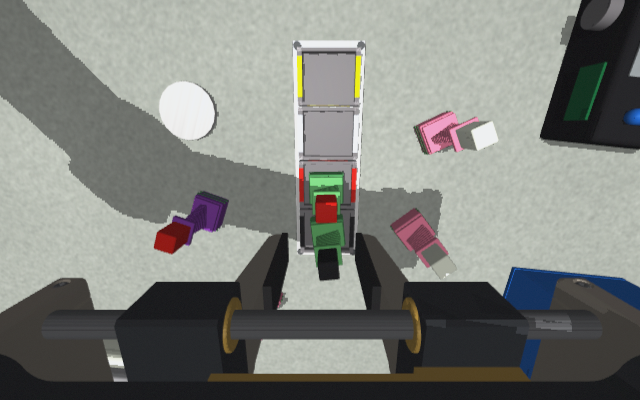

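The green pattern with the red stub is at (326,211) in its red-marked holder. The purple (175,235) and pink (430,245) look-alikes stand outside the carrier and clear of the fingers.

Call:
drive_tool:
  series:
    - {"grip": 0.045,"travel": [0.0025,0.01,0.011],"rotation": [-0.01,0.001,-0.014]}
    - {"grip": 0.045,"travel": [0,0.01,0],"rotation": [0,0,0]}
    - {"grip": 0.045,"travel": [0,0,0],"rotation": [0,0,0]}

```text
time_s: 18.32
tcp_pos: [505.3, -245.8, 142.2]
tool_rot: [0.707, -0.705, -0.038, 0.039]
force: [-0.1, -0.2, -0.2]
gripper_width: 45.3
```

```bash
python3 go.py 506.3 -252.2 99 6 1
```

```text
18.325 [ 505.3 -245.8  142.2] 6.27 45.3 [-0.1 -0.2 -0.2]
{"travel":[0.0004,0.0432,-0.0066],"rotation":[-0.003,0.005,-0.002]}
```

Call:
drive_tool:
  series:
    - {"grip": 0.045,"travel": [0.0005,0.012,-0.0065],"rotation": [-0.003,0.005,-0.002]}
    - {"grip": 0.045,"travel": [0,0.015,0],"rotation": [0,0,0]}
    - {"grip": 0.045,"travel": [0,0.012,0],"rotation": [0,0,0]}
    - {"grip": 0.045,"travel": [0,0,0],"rotation": [0,0,0]}

```text
time_s: 18.82
tcp_pos: [506.6, -252.6, 100.0]
tool_rot: [0.706, -0.706, -0.037, 0.037]
force: [-0.2, 0.1, -0.0]
gripper_width: 44.8
```

```bash
python3 go.py 506.3 -252.2 98 6 1
```

```text
18.825 [ 506.6 -252.6  100. ] 5.99 44.8 [-0.2  0.1 -0. ]
{"travel":[-0.0003,0.0020,0.0005],"rotation":[-0.000,-0.000,-0.001]}
```

Call:
drive_tool:
  series:
    - {"grip": 0.045,"travel": [0,0.0015,0],"rotation": [0,0,0]}
    - {"grip": 0.01,"travel": [0,0,0],"rotation": [0,0,0]}
    - {"grip": 0.01,"travel": [0,0,0],"rotation": [0,0,0]}
    - {"grip": 0.01,"travel": [0,0,0],"rotation": [0,0,0]}
    - {"grip": 0.01,"travel": [0,0,0],"rotation": [0,0,0]}
  force: 25

```text
time_s: 19.45
tcp_pos: [507.3, -252.8, 99.4]
tool_rot: [-0.706, 0.706, 0.037, -0.037]
force: [-0.2, 0.8, -1.5]
gripper_width: 17.9
```

Call:
drive_tool:
  series:
    - {"grip": 0.01,"travel": [0,-0.025,0],"rotation": [0,0,0]}
    - {"grip": 0.01,"travel": [0,-0.045,0],"rotation": [0,0,0]}
    - {"grip": 0.01,"travel": [0,-0.045,0],"rotation": [0,0,0]}
    - {"grip": 0.01,"travel": [0,-0.03,0],"rotation": [0,0,0]}
    - {"grip": 0.01,"travel": [0,0,0],"rotation": [0,0,0]}

```text
time_s: 20.08
tcp_pos: [506.3, -252.4, 247.4]
tool_rot: [0.706, -0.706, -0.036, 0.038]
force: [-0.2, 0.0, -0.6]
gripper_width: 17.7
```

```bash
python3 go.py 530.7 252.3 240 11.7 12
```

```text
20.075 [ 506.3 -252.4  247.4] 6.0 17.7 [-0.2  0.  -0.6]
{"travel":[0.0064,0.0006,0.0416],"rotation":[-0.000,-0.008,-0.000]}
{"travel":[0.0068,0.0006,0.0416],"rotation":[-0.000,-0.008,-0.000]}
{"travel":[0.0071,0.0006,0.0415],"rotation":[-0.000,-0.008,-0.000]}
{"travel":[0.0075,0.0006,0.0414],"rotation":[-0.000,-0.008,-0.000]}
{"travel":[0.0078,0.0006,0.0414],"rotation":[-0.000,-0.008,-0.000]}
{"travel":[0.0081,0.0006,0.0413],"rotation":[-0.000,-0.008,-0.000]}
{"travel":[0.0085,0.0006,0.0412],"rotation":[-0.000,-0.008,-0.000]}
{"travel":[0.0088,0.0006,0.0412],"rotation":[-0.000,-0.008,-0.000]}
{"travel":[0.0092,0.0006,0.0411],"rotation":[-0.000,-0.008,-0.000]}
{"travel":[0.0095,0.0006,0.0410],"rotation":[-0.000,-0.008,-0.000]}
{"travel":[0.0098,0.0006,0.0409],"rotation":[-0.000,-0.008,-0.000]}
{"travel":[0.0102,0.0006,0.0409],"rotation":[-0.000,-0.008,-0.000]}
```

Call:
drive_tool:
  series:
    - {"grip": 0.01,"travel": [0.004,0,0.025],"rotation": [0,-0.006,0]}
    - {"grip": 0.01,"travel": [0.0075,-0.001,0.042],"rotation": [0,-0.008,0]}
    - {"grip": 0.01,"travel": [0.008,-0.001,0.042],"rotation": [0,-0.008,0]}
    - {"grip": 0.01,"travel": [0.008,-0.001,0.042],"rotation": [0,-0.008,0]}
    - {"grip": 0.01,"travel": [0.0085,-0.001,0.0415],"rotation": [0,-0.008,0]}
    - {"grip": 0.01,"travel": [0.009,-0.001,0.0415],"rotation": [0,-0.008,0]}
    - {"grip": 0.01,"travel": [0.009,-0.001,0.0415],"rotation": [0,-0.008,0]}
    - {"grip": 0.01,"travel": [0.0095,-0.001,0.041],"rotation": [0,-0.008,0]}
    - {"grip": 0.01,"travel": [0.01,-0.001,0.041],"rotation": [0,-0.008,0]}
    - {"grip": 0.01,"travel": [0.01,-0.001,0.041],"rotation": [0,-0.008,0]}

```text
time_s: 21.32
tcp_pos: [518.2, 177.1, 241.9]
tool_rot: [0.707, -0.7, -0.058, 0.078]
force: [0.4, -0.5, -0.6]
gripper_width: 17.7
```

```bash
python3 go.py 530.7 252.3 235 11.7 3
```

```text
21.325 [518.2 177.1 241.9] 11.06 17.7 [ 0.4 -0.5 -0.6]
{"travel":[0.0089,0.0023,0.0238],"rotation":[-0.004,-0.004,-0.009]}
{"travel":[0.0090,0.0023,0.0238],"rotation":[-0.004,-0.004,-0.009]}
{"travel":[0.0091,0.0023,0.0237],"rotation":[-0.004,-0.004,-0.009]}
```

Call:
drive_tool:
  series:
    - {"grip": 0.01,"travel": [0.009,0,0.028],"rotation": [-0.004,-0.004,-0.009]}
    - {"grip": 0.01,"travel": [0.009,0,0.023],"rotation": [-0.004,-0.004,-0.009]}
    - {"grip": 0.01,"travel": [0.009,0,0.018],"rotation": [-0.004,0,-0.009]}
    - {"grip": 0.01,"travel": [0,0,0],"rotation": [0,0,0]}

```text
time_s: 21.82
tcp_pos: [521.3, 261.2, 235.1]
tool_rot: [0.704, -0.702, -0.073, 0.08]
force: [-0.7, 1.1, -1.4]
gripper_width: 17.6
```

```bash
python3 go.py 530.7 252.3 140 11.7 3
```

```text
21.825 [521.3 261.2 235.1] 12.43 17.6 [-0.7  1.1 -1.4]
{"travel":[0.0028,0.0317,-0.0037],"rotation":[-0.001,0.004,-0.004]}
{"travel":[0.0027,0.0317,-0.0036],"rotation":[-0.001,0.004,-0.004]}
{"travel":[0.0026,0.0317,-0.0036],"rotation":[-0.001,0.004,-0.004]}
```

Call:
drive_tool:
  series:
    - {"grip": 0.01,"travel": [0.004,0.02,-0.004],"rotation": [-0.001,0.006,-0.006]}
    - {"grip": 0.01,"travel": [0.004,0.03,-0.003],"rotation": [-0.001,0.004,-0.004]}
    - {"grip": 0.01,"travel": [0,0.025,0],"rotation": [0,0,0]}
    - {"grip": 0.01,"travel": [0,0.01,0],"rotation": [0,0,0]}
    - {"grip": 0.01,"travel": [0,0,0],"rotation": [0,0,0]}

```text
time_s: 22.45
tcp_pos: [525.4, 253.1, 144.1]
tool_rot: [-0.702, 0.704, 0.07, -0.076]
force: [-0.5, -0.4, -1.2]
gripper_width: 17.7
```

```bash
python3 go.py 530.7 252.3 120 11.7 2
```

```text
22.45 [525.4 253.1 144.1] 11.91 17.7 [-0.5 -0.4 -1.2]
{"travel":[0.0026,0.0120,-0.0009],"rotation":[0.001,0.002,-0.004]}
{"travel":[0.0026,0.0120,-0.0009],"rotation":[0.001,0.002,-0.004]}
```

Call:
drive_tool:
  series:
    - {"grip": 0.01,"travel": [0.005,0.01,-0.002],"rotation": [0.001,0.003,-0.007]}
    - {"grip": 0.01,"travel": [0,0.012,0],"rotation": [0,0,0]}
    - {"grip": 0.01,"travel": [0,0,0],"rotation": [0,0,0]}

```text
time_s: 22.82
tcp_pos: [531.9, 252.1, 122.2]
tool_rot: [-0.703, 0.703, 0.073, -0.071]
force: [-0.0, 0.2, -0.9]
gripper_width: 17.6
```

```bash
python3 go.py 530.7 252.3 94 11.7 2
```

```text
22.825 [531.9 252.1 122.2] 11.69 17.6 [-0.   0.2 -0.9]
{"travel":[-0.0006,0.0141,0.0002],"rotation":[0.000,-0.000,0.001]}
{"travel":[-0.0006,0.0141,0.0002],"rotation":[0.000,-0.000,0.001]}
```

Call:
drive_tool:
  series:
    - {"grip": 0.01,"travel": [-0.001,0.012,0],"rotation": [0,0,0.001]}
    - {"grip": 0.01,"travel": [0,0.009,0],"rotation": [0,0,0]}
    - {"grip": 0.01,"travel": [0,0.005,0],"rotation": [0,0,0]}
    - {"grip": 0.01,"travel": [0,0,0],"rotation": [0,0,0]}
    - {"grip": 0.01,"travel": [0,0.001,0],"rotation": [0,0,0]}

```text
time_s: 23.45
tcp_pos: [531.0, 252.5, 93.7]
tool_rot: [0.704, -0.703, -0.072, 0.072]
force: [-0.3, -0.5, -0.4]
gripper_width: 17.7
```

```bash
python3 go.py 530.7 252.3 94 11.7 1
```

```text
23.45 [531.  252.5  93.7] 11.71 17.7 [-0.3 -0.5 -0.4]
{"travel":[-0.0004,-0.0003,-0.0001],"rotation":[-0.000,0.000,0.001]}
```

Call:
drive_tool:
  series:
    - {"grip": 0.01,"travel": [0,0.0015,0],"rotation": [0,0,0]}
    - {"grip": 0.01,"travel": [0,0,0],"rotation": [0,0,0]}

```text
time_s: 23.7
tcp_pos: [531.5, 252.9, 93.6]
tool_rot: [0.704, -0.703, -0.073, 0.071]
force: [-0.4, -0.6, -0.6]
gripper_width: 17.7
```

Call:
drive_tool:
  series:
    - {"grip": 0.022,"travel": [0,0.0005,0],"rotation": [0,0,0]}
    - {"grip": 0.045,"travel": [0,0,0],"rotation": [0,0,0]}
    - {"grip": 0.045,"travel": [0,0,0],"rotation": [0,0,0]}
    - {"grip": 0.045,"travel": [0,-0.02,0],"rotation": [0,0,0]}
    - {"grip": 0.045,"travel": [0,-0.04,0],"rotation": [0,0,0]}
    - {"grip": 0.045,"travel": [0,-0.01,0],"rotation": [0,0,0]}
    - {"grip": 0.045,"travel": [0,0,0],"rotation": [0,0,0]}

```text
time_s: 24.58
tcp_pos: [531.9, 253.3, 167.8]
tool_rot: [0.704, -0.703, -0.074, 0.071]
force: [-0.4, 0.4, -0.2]
gripper_width: 44.8
```

```bash
python3 stubs.py w8 514 -304.5 175 7 13
```

```text
24.575 [531.9 253.3 167.8] 11.72 44.785981905890495
stub [320. 221.] 402 [ 23.  28. 129.] [531.6 253.4 114. ]
stub [321. 279.] 351 [137. 148. 144.] [543.4 198.6 113.9]
{"travel":[-0.0101,-0.0007,-0.0417],"rotation":[-0.000,0.006,0.000]}
{"travel":[-0.0098,-0.0007,-0.0418],"rotation":[-0.000,0.006,0.000]}
{"travel":[-0.0095,-0.0006,-0.0419],"rotation":[-0.000,0.006,0.000]}
{"travel":[-0.0093,-0.0006,-0.0419],"rotation":[-0.000,0.006,0.000]}
{"travel":[-0.0090,-0.0006,-0.0420],"rotation":[-0.000,0.006,0.000]}
{"travel":[-0.0087,-0.0006,-0.0420],"rotation":[-0.000,0.006,0.000]}
{"travel":[-0.0085,-0.0006,-0.0421],"rotation":[-0.000,0.006,0.000]}
{"travel":[-0.0082,-0.0006,-0.0421],"rotation":[-0.000,0.006,0.000]}
{"travel":[-0.0079,-0.0006,-0.0422],"rotation":[-0.000,0.006,0.000]}
{"travel":[-0.0077,-0.0006,-0.0422],"rotation":[-0.000,0.006,0.000]}
{"travel":[-0.0074,-0.0006,-0.0423],"rotation":[-0.000,0.006,0.000]}
{"travel":[-0.0071,-0.0006,-0.0423],"rotation":[-0.000,0.006,0.000]}
{"travel":[-0.0069,-0.0006,-0.0424],"rotation":[-0.000,0.006,0.000]}
```

View pics/w8.png

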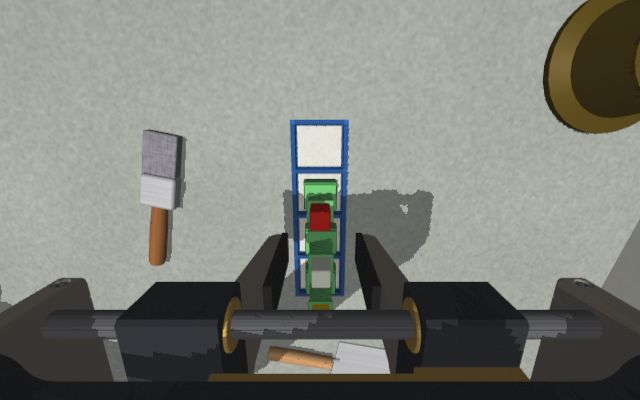

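Red stands in the third bay at (320,221), measured (531.6,253.4,114), next to white and yellow. The last bay, at (319,145), is free for black.

Call:
drive_tool:
  series:
    - {"grip": 0.045,"travel": [-0.01,-0.001,-0.042],"rotation": [0,0.006,0]}
    - {"grip": 0.045,"travel": [-0.0095,-0.001,-0.042],"rotation": [0,0.006,0]}
    - {"grip": 0.045,"travel": [-0.0095,-0.001,-0.042],"rotation": [0,0.006,0]}
    - {"grip": 0.045,"travel": [-0.009,-0.001,-0.042],"rotation": [0,0.006,0]}
    - {"grip": 0.045,"travel": [-0.009,-0.001,-0.042],"rotation": [0,0.006,0]}
    - {"grip": 0.045,"travel": [-0.0085,-0.001,-0.042],"rotation": [0,0.006,0]}
    - {"grip": 0.045,"travel": [-0.008,-0.001,-0.042],"rotation": [0,0.006,0]}
    - {"grip": 0.045,"travel": [-0.008,-0.001,-0.042],"rotation": [0,0.006,0]}
    - {"grip": 0.045,"travel": [-0.0075,-0.001,-0.042],"rotation": [0,0.006,0]}
    - {"grip": 0.045,"travel": [-0.0075,-0.001,-0.042],"rotation": [0,0.006,0]}

```text
time_s: 25.88
tcp_pos: [514.3, -185.6, 165.5]
tool_rot: [0.707, -0.703, -0.049, 0.058]
force: [-0.3, -0.4, 0.9]
gripper_width: 45.0
```

```bash
python3 go.py 514 -304.5 170 7 4
```

```text
25.875 [ 514.3 -185.6  165.5] 8.64 45.0 [-0.3 -0.4  0.9]
{"travel":[-0.0045,-0.0013,-0.0294],"rotation":[-0.002,0.007,-0.003]}
{"travel":[-0.0043,-0.0012,-0.0294],"rotation":[-0.002,0.007,-0.003]}
{"travel":[-0.0041,-0.0012,-0.0294],"rotation":[-0.002,0.007,-0.003]}
{"travel":[-0.0039,-0.0012,-0.0295],"rotation":[-0.002,0.007,-0.003]}
```

Call:
drive_tool:
  series:
    - {"grip": 0.045,"travel": [-0.0035,-0.001,-0.035],"rotation": [-0.002,0.007,-0.003]}
    - {"grip": 0.045,"travel": [-0.0035,-0.001,-0.03],"rotation": [-0.002,0.007,-0.003]}
    - {"grip": 0.045,"travel": [-0.003,-0.001,-0.03],"rotation": [-0.002,0.007,-0.003]}
    - {"grip": 0.045,"travel": [-0.003,0,-0.015],"rotation": [-0.002,0.004,-0.003]}
    - {"grip": 0.045,"travel": [0,0,0],"rotation": [0,0,0]}

```text
time_s: 26.5
tcp_pos: [512.2, -302.4, 161.7]
tool_rot: [0.707, -0.704, -0.039, 0.045]
force: [0.1, 0.4, 0.1]
gripper_width: 45.3
```

```bash
python3 stubs.py w9 514 -304.5 140 7 1
```

```text
26.5 [ 512.2 -302.4  161.7] 6.81 45.25856765332913
stub [323. 228.] 498 [34. 33. 33.] [ 514.  -304.9  120. ]
{"travel":[0.0014,0.0218,-0.0034],"rotation":[-0.005,-0.002,-0.009]}
```

View pics/w9.png

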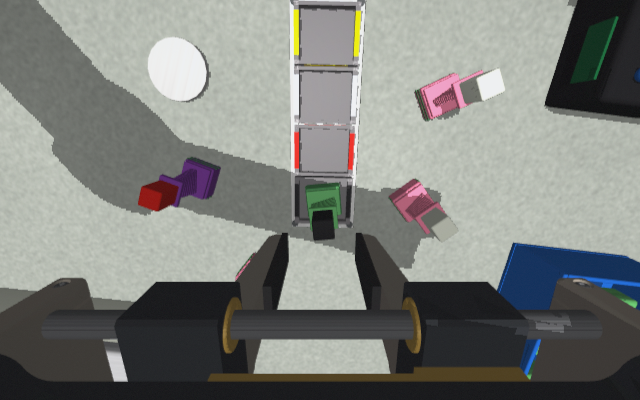

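Black is at (323,228) in the last holder, at (514,−304.9). The pink/red look-alike at (247,265) is about 80 mm aside, clear of the fingers.

Call:
drive_tool:
  series:
    - {"grip": 0.045,"travel": [0.0015,0.01,-0.002],"rotation": [-0.005,-0.01,-0.009]}
    - {"grip": 0.045,"travel": [0,0.01,0],"rotation": [0,0,0]}
    - {"grip": 0.045,"travel": [0,0,0],"rotation": [0,0,0]}

```text
time_s: 26.92
tcp_pos: [514.5, -299.5, 140.0]
tool_rot: [0.706, -0.705, -0.048, 0.048]
force: [-0.8, 0.2, -0.1]
gripper_width: 44.9
```

```bash
python3 go.py 514 -304.9 99 7.5 1
```

```text
26.925 [ 514.5 -299.5  140. ] 7.78 44.9 [-0.8  0.2 -0.1]
{"travel":[-0.0012,0.0410,-0.0054],"rotation":[-0.001,0.005,0.000]}
```

Call:
drive_tool:
  series:
    - {"grip": 0.045,"travel": [-0.001,0.012,-0.0055],"rotation": [-0.001,0,0]}
    - {"grip": 0.045,"travel": [0,0.014,0],"rotation": [0,0,0]}
    - {"grip": 0.045,"travel": [0,0.011,0],"rotation": [0,0,0]}
    - {"grip": 0.045,"travel": [0,0,0],"rotation": [0,0,0]}

```text
time_s: 27.42
tcp_pos: [514.1, -304.9, 99.9]
tool_rot: [0.706, -0.705, -0.048, 0.048]
force: [-0.1, 0.1, 0.0]
gripper_width: 45.2
```

```bash
python3 go.py 514 -304.9 98 7.5 1
```

```text
27.425 [ 514.1 -304.9   99.9] 7.82 45.2 [-0.1  0.1  0. ]
{"travel":[-0.0000,0.0019,0.0000],"rotation":[-0.001,0.006,-0.000]}
```

Call:
drive_tool:
  series:
    - {"grip": 0.045,"travel": [0,0.0015,0],"rotation": [0,0,0]}
    - {"grip": 0.01,"travel": [0,0,0],"rotation": [0,0,0]}
    - {"grip": 0.01,"travel": [0,0,0],"rotation": [0,0,0]}
    - {"grip": 0.01,"travel": [0,0,0],"rotation": [0,0,0]}
    - {"grip": 0.01,"travel": [0,0,0],"rotation": [0,0,0]}
  force: 25

```text
time_s: 28.05
tcp_pos: [514.7, -305.1, 99.2]
tool_rot: [0.705, -0.705, -0.049, 0.048]
force: [0.4, 0.6, -1.3]
gripper_width: 18.1
```

Call:
drive_tool:
  series:
    - {"grip": 0.01,"travel": [0,-0.025,0],"rotation": [0,0,0]}
    - {"grip": 0.01,"travel": [0,-0.045,0],"rotation": [0,0,0]}
    - {"grip": 0.01,"travel": [0,-0.045,0],"rotation": [0,0,0]}
    - {"grip": 0.01,"travel": [0,-0.03,0],"rotation": [0,0,0]}
    - {"grip": 0.01,"travel": [0,0,0],"rotation": [0,0,0]}

```text
time_s: 28.68
tcp_pos: [513.6, -304.7, 247.0]
tool_rot: [0.706, -0.705, -0.048, 0.049]
force: [-0.6, 0.7, -1.6]
gripper_width: 18.3
```

```bash
python3 go.py 519.4 307.1 240 11.7 14
```

```text
28.675 [ 513.6 -304.7  247. ] 7.84 18.3 [-0.6  0.7 -1.6]
{"travel":[0.0064,0.0006,0.0432],"rotation":[-0.000,-0.005,-0.000]}
{"travel":[0.0066,0.0006,0.0432],"rotation":[-0.000,-0.005,-0.000]}
{"travel":[0.0068,0.0006,0.0432],"rotation":[-0.000,-0.005,-0.000]}
{"travel":[0.0070,0.0006,0.0431],"rotation":[-0.000,-0.005,-0.000]}
{"travel":[0.0072,0.0006,0.0431],"rotation":[-0.000,-0.005,-0.000]}
{"travel":[0.0074,0.0006,0.0431],"rotation":[-0.000,-0.005,-0.000]}
{"travel":[0.0076,0.0005,0.0430],"rotation":[-0.000,-0.005,-0.000]}
{"travel":[0.0078,0.0005,0.0430],"rotation":[-0.000,-0.005,-0.000]}
{"travel":[0.0080,0.0005,0.0430],"rotation":[-0.000,-0.005,-0.000]}
{"travel":[0.0082,0.0005,0.0429],"rotation":[-0.000,-0.005,-0.000]}
{"travel":[0.0084,0.0005,0.0429],"rotation":[-0.000,-0.005,-0.000]}
{"travel":[0.0086,0.0005,0.0428],"rotation":[-0.000,-0.005,-0.000]}
{"travel":[0.0089,0.0005,0.0428],"rotation":[-0.000,-0.005,-0.000]}
{"travel":[0.0091,0.0005,0.0428],"rotation":[-0.000,-0.005,-0.000]}
```

Call:
drive_tool:
  series:
    - {"grip": 0.01,"travel": [0.0045,0,0.025],"rotation": [0,-0.005,0]}
    - {"grip": 0.01,"travel": [0.007,-0.001,0.043],"rotation": [0,-0.005,0]}
    - {"grip": 0.01,"travel": [0.0075,-0.001,0.043],"rotation": [0,-0.005,0]}
    - {"grip": 0.01,"travel": [0.0075,-0.001,0.043],"rotation": [0,-0.005,0]}
    - {"grip": 0.01,"travel": [0.008,-0.001,0.043],"rotation": [0,-0.005,0]}
    - {"grip": 0.01,"travel": [0.008,-0.001,0.043],"rotation": [0,-0.005,0]}
    - {"grip": 0.01,"travel": [0.0085,-0.001,0.043],"rotation": [0,-0.005,0]}
    - {"grip": 0.01,"travel": [0.0085,-0.001,0.043],"rotation": [0,-0.005,0]}
    - {"grip": 0.01,"travel": [0.009,-0.001,0.043],"rotation": [0,-0.005,0]}
    - {"grip": 0.01,"travel": [0.009,-0.001,0.043],"rotation": [0,-0.005,0]}

```text
time_s: 29.92
tcp_pos: [508.1, 139.4, 242.6]
tool_rot: [0.708, -0.699, -0.06, 0.079]
force: [0.7, -0.0, -1.7]
gripper_width: 18.0
```

```bash
python3 go.py 519.4 307.1 238 11.7 5
```

```text
29.925 [508.1 139.4 242.6] 11.27 18.0 [ 0.7 -0.  -1.7]
{"travel":[0.0088,0.0012,0.0324],"rotation":[-0.003,-0.002,-0.005]}
{"travel":[0.0088,0.0011,0.0324],"rotation":[-0.003,-0.002,-0.005]}
{"travel":[0.0089,0.0011,0.0324],"rotation":[-0.003,-0.002,-0.005]}
{"travel":[0.0089,0.0010,0.0324],"rotation":[-0.003,-0.002,-0.005]}
{"travel":[0.0090,0.0010,0.0324],"rotation":[-0.003,-0.002,-0.005]}
```

Call:
drive_tool:
  series:
    - {"grip": 0.01,"travel": [0.01,0,0.04],"rotation": [-0.003,-0.002,-0.005]}
    - {"grip": 0.01,"travel": [0.01,0,0.036],"rotation": [-0.003,-0.002,-0.005]}
    - {"grip": 0.01,"travel": [0.01,0,0.032],"rotation": [-0.003,-0.002,-0.005]}
    - {"grip": 0.01,"travel": [0.01,0,0.025],"rotation": [-0.003,0,-0.005]}
    - {"grip": 0.01,"travel": [0.005,0,0.01],"rotation": [-0.003,0,-0.005]}
    - {"grip": 0.01,"travel": [0,0,0],"rotation": [0,0,0]}

```text
time_s: 30.68
tcp_pos: [509.0, 302.1, 233.9]
tool_rot: [-0.702, 0.703, 0.072, -0.084]
force: [0.2, -0.4, -0.9]
gripper_width: 18.4
```

```bash
python3 go.py 519.4 307.1 140 11.7 3
```

```text
30.675 [509.  302.1 233.9] 12.68 18.4 [ 0.2 -0.4 -0.9]
{"travel":[0.0043,0.0312,0.0008],"rotation":[-0.000,0.006,-0.006]}
{"travel":[0.0041,0.0312,0.0009],"rotation":[-0.000,0.006,-0.006]}
{"travel":[0.0039,0.0313,0.0009],"rotation":[-0.000,0.006,-0.006]}
```

Call:
drive_tool:
  series:
    - {"grip": 0.01,"travel": [0.006,0.02,0.0015],"rotation": [0,0.008,-0.008]}
    - {"grip": 0.01,"travel": [0.005,0.03,0.0015],"rotation": [0,0.006,-0.008]}
    - {"grip": 0.01,"travel": [0.001,0.025,0.001],"rotation": [0,0,0]}
    - {"grip": 0.01,"travel": [0,0.01,0],"rotation": [0,0,0]}
    - {"grip": 0.01,"travel": [0,0,0],"rotation": [0,0,0]}

```text
time_s: 31.3
tcp_pos: [519.2, 302.2, 145.4]
tool_rot: [-0.702, 0.705, 0.07, -0.072]
force: [0.0, 0.3, -1.5]
gripper_width: 17.9
```

```bash
python3 go.py 519.4 307.1 120 11.7 1
```

```text
31.3 [519.2 302.2 145.4] 11.52 17.9 [ 0.   0.3 -1.5]
{"travel":[0.0012,0.0254,0.0049],"rotation":[0.004,-0.003,-0.003]}
```

Call:
drive_tool:
  series:
    - {"grip": 0.01,"travel": [0.001,0.01,0.004],"rotation": [0.004,-0.003,-0.003]}
    - {"grip": 0.01,"travel": [0,0.013,0],"rotation": [0,0,0]}
    - {"grip": 0.01,"travel": [0,0,0],"rotation": [0,0,0]}

```text
time_s: 31.68
tcp_pos: [520.3, 306.5, 122.7]
tool_rot: [0.704, -0.703, -0.073, 0.071]
force: [-0.4, 0.3, -1.1]
gripper_width: 18.2
```

```bash
python3 go.py 519.4 307.1 94 11.7 2
```

```text
31.675 [520.3 306.5 122.7] 11.65 18.2 [-0.4  0.3 -1.1]
{"travel":[-0.0004,0.0143,0.0004],"rotation":[-0.001,-0.000,0.002]}
{"travel":[-0.0004,0.0143,0.0004],"rotation":[-0.001,-0.000,0.002]}
```

Call:
drive_tool:
  series:
    - {"grip": 0.01,"travel": [-0.0005,0.012,0.0005],"rotation": [0,0,0.002]}
    - {"grip": 0.01,"travel": [0,0.009,0],"rotation": [0,0,0]}
    - {"grip": 0.01,"travel": [0,0.005,0],"rotation": [0,0,0]}
    - {"grip": 0.01,"travel": [0,0,0],"rotation": [0,0,0]}
    - {"grip": 0.01,"travel": [0,0.002,0],"rotation": [0,0,0]}

```text
time_s: 32.3
tcp_pos: [520.0, 307.5, 93.1]
tool_rot: [0.704, -0.703, -0.072, 0.071]
force: [-0.3, -0.2, -0.8]
gripper_width: 18.2
```

```bash
python3 go.py 519.4 307.1 94 11.7 1
```

```text
32.3 [520.  307.5  93.1] 11.67 18.2 [-0.3 -0.2 -0.8]
{"travel":[-0.0006,-0.0009,-0.0002],"rotation":[-0.002,-0.001,0.002]}
```

Call:
drive_tool:
  series:
    - {"grip": 0.01,"travel": [0,0.001,0],"rotation": [0,0,0]}
    - {"grip": 0.022,"travel": [0,0,0],"rotation": [0,0,0]}
    - {"grip": 0.045,"travel": [0,0,0],"rotation": [0,0,0]}
    - {"grip": 0.045,"travel": [0,0,0],"rotation": [0,0,0]}
    - {"grip": 0.045,"travel": [0,-0.02,0],"rotation": [0,0,0]}
    - {"grip": 0.045,"travel": [0,-0.04,0],"rotation": [0,0,0]}
    - {"grip": 0.045,"travel": [0,-0.04,0],"rotation": [0,0,0]}
    - {"grip": 0.045,"travel": [0,-0.01,0],"rotation": [0,0,0]}
    - {"grip": 0.045,"travel": [0,0,0],"rotation": [0,0,0]}

```text
time_s: 33.42
tcp_pos: [520.4, 308.2, 210.3]
tool_rot: [0.705, -0.702, -0.074, 0.07]
force: [0.6, -0.2, -0.0]
gripper_width: 44.9
```

```bash
python3 stubs.py w10 560 150 240 11.7 5; python3 - <<'E'
from rig import ctrl
from h import *
im,d=ctrl.capture("top"); cv2.imwrite("pics/top1.png",im)
c=ctrl.get_calibration("top"); W=world(d,c)
cv2.imwrite("pics/top1z.png",cv2.resize(im[130:240,140:300],None,fx=4,fy=4,interpolation=cv2.INTER_CUBIC))
s=(W[...,2]>107)&(W[...,2]<120)
n,l,st,ce=cv2.connectedComponentsWithStats(s.astype(np.uint8))
for i in range(1,n):
    if st[i,4]>50: print(ce[i].round(),np.nanmean(W[l==i],0).round(1),im[l==i].mean(0).round())
im,d=ctrl.capture("scene"); cv2.imwrite("pics/scene1.png",cv2.resize(im[160:300,330:500],None,fx=4,fy=4,interpolation=cv2.INTER_CUBIC))
E
```

```text
33.425 [520.4 308.2 210.3] 11.7 44.869102468176884
stub [320. 207.] 303 [32. 32. 30.] [519.9 307.8 114.1]
stub [320. 257.] 269 [ 23.  29. 127.] [531.5 253.2 114. ]
stub [320. 303.] 221 [138. 149. 146.] [543.1 198.7 114. ]
{"travel":[0.0014,-0.0061,-0.0326],"rotation":[-0.001,0.000,0.001]}
{"travel":[0.0014,-0.0061,-0.0326],"rotation":[-0.001,0.000,0.001]}
{"travel":[0.0014,-0.0061,-0.0326],"rotation":[-0.001,0.000,0.001]}
{"travel":[0.0014,-0.0061,-0.0326],"rotation":[-0.001,0.000,0.001]}
{"travel":[0.0014,-0.0061,-0.0326],"rotation":[-0.001,0.000,0.001]}
[102.  54.] [806.3 447.3 111.9] [16. 44. 53.]
[390. 130.] [ 621.6 -180.3  109.6] [202. 205. 196.]
[445. 132.] [ 615.  -297.2  109.7] [204. 208. 201.]
[238. 164.] [551.2 141.6 114.4] [ 33. 113. 130.]
[212. 170.] [540.5 195.4 114.1] [117. 129. 123.]
[185. 176.] [528.6 250.1 114.4] [ 33.  38. 107.]
[159. 181.] [517.4 304.6 113.9] [41. 44. 41.]
[510. 215.] [ 436.7 -418.2  109.9] [ 46.  54. 189.]
[455. 252.] [ 363.8 -300.6  109.6] [ 51.  57. 190.]
```

View pics/w10.png

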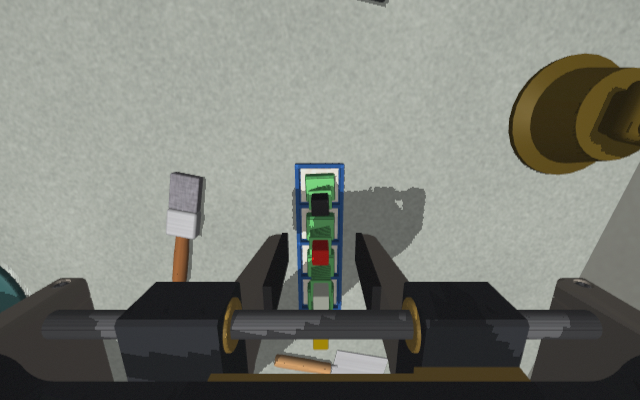

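View pics/scene1.png

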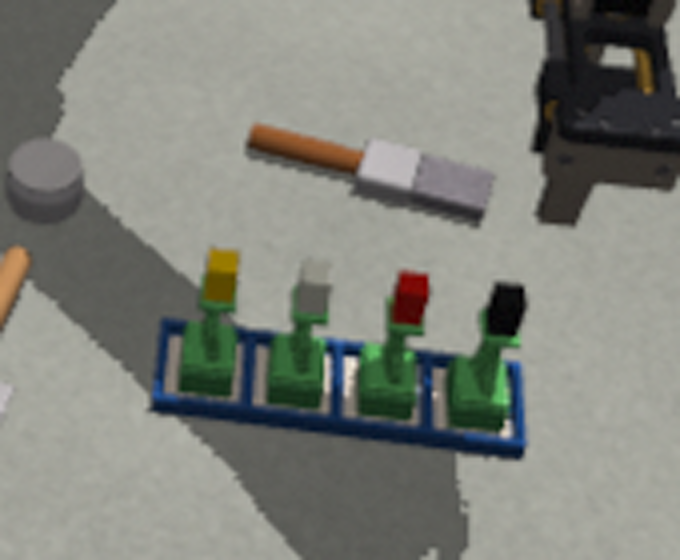

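All four stand in their bays, tops at z≈114, within about 1.5 mm of the bay centres by both cameras. The gripper is clear, about 95 mm above them.

```bash
python3 -c "
from rig import ctrl
s=ctrl.read_state(); print(s['time_s'],s['tcp_pos'],s['force'])
print(ctrl.finish_job())"
```

```text
33.575 [519.64719677 307.7623868  208.47546351] [ 0.05989571 -0.26573895 -0.76591777]
the job is handed in; nothing more can be done
None
```

All four patterns are in the drying rack in reverse order, and I handed the job in at 33.6 s of the 112 s. No verdict was reported.

- **Order:** seen from the robot, the carrier read yellow, white, red, black from left to right. The rack now reads black, red, white, yellow. The pink and purple look-alikes were not touched.
- **Last checks:** all four stub tops measured about 114 mm (115 expected), about 1.5 mm or less from the bay centres, in the top camera. The wrist camera agreed for black, red and white, and for yellow just after it was placed. In the scene picture all four look upright in their bays. The gripper ended open, about 95 mm above them.
- **Disagreement:** the top and wrist cameras differed by 2–3 mm on absolute position. I used the wrist camera because it matched the arm's own position when gripping.
- **Contact force:** white was pressed onto its bay floor with about 17 N before release. The others showed almost no contact force when set down.

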